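# Line up the cable glands on the counter display by size

## Robot

A 6-joint arm with a two-finger parallel gripper is mounted at the origin on the work surface. World frame = base frame: x ahead of the robot, y to its left, z up, the work surface at z = 0. Lengths are in mm, angles in rad, forces in N, time in s.
With the tool pointing down it reaches from about 275 to 850 mm from the base axis. Payload 5.2 kg.
Tool frame: the origin (TCP) lies between the finger pads; the fingertips stand 22 mm ahead of it and the grasp point (between the pads) lies 3 mm ahead of it (env.tip_reach is the distance from the TCP to the fingertips, in mm); z points along the fingers, y is the direction in which the jaws open and shut (so a half turn about z gives the same grasp; the last joint's range is limited). The gripper opens to 85 mm and grips with 20 to 120 N. Pads are 22 mm wide; open, the fingers measure 114 mm over their backs; the gripper's body (76 mm by 85 mm) begins 54 mm behind the grasp point. The pads swing forward as they close: fully open they stand 13 mm farther back than shut.
Start: joints at [0.93, 0.259, 1.535, -0, 1.348, -0.203], TCP at [233.151, 498.142, 221.71] pointing down, gripper open.
Joint ranges: [-3.14, 3.14], [-0.91, 2.08], [0.19, 2.58], [-1.22, 4.36], [0.22, 2.71], [-3.12, 3.12]. Speed limits (rad/s): [2.57, 2.57, 3.14, 3.14, 3.14, 3.14].

## Interface

Orientations are given as a unit quaternion [w, x, y, z].
In Python, from workcell import env gives the robot as it stands.
- The arm moves only by the tool play_rows, never from a script. Its argument "rows" is a list of rows, each a list of 3 entries, a list of its own where there are three numbers: the shift along the tool's x, y, z in mm, then the turn, a rotation vector about the tool's x, y, z in rad, then the closure, from 0 (fully open) to 1 (shut). In form: [[[x, y, z], [ax, ay, az], claw], ...]. A call has 1 to 12 rows; each row shifts and turns the commanded pose from where the row before left it, along the tool's axes as they then stand; what a row does not reach is not made up. A row lasts 1/12 s, in which the tool goes at most 41.7 mm and 7.16 degrees, less where a joint would pass 70% of its speed; a pose out of reach is approached as far as the arm can. A call with a gripper value outside its range is refused whole. The fingers move at their own pace and stop on an object; "squeeze" is the grip in N (left out, the last holds). Time passes only in rows, so rows that do not move let the fingers close. It gives the time, the measured TCP pose, the force and the opening at its end, in the units of the state.
- env.read_state(): the state, without advancing time (a new reading comes with each control period).
- env.get_image(name): name is "side" or "top"; returns a dict with "img" (420x560x3 uint8, red, green, blue), "z_map" (420x560 float32, mm along the optical axis (not along the pixel's ray), 0 where there is no reading), "vertical_fov" (degrees; the focal length in pixels is half the picture's height over the tangent of half this angle, whatever the lens; pixels are square), "cx", "cy" (the principal point, pixels), "view" (4x4, takes a point from world to camera coordinates). Camera axes: x right, y up, looking along -z (the intrinsics and any distortion apply to the point x, -y, -z); pixel columns grow to the right and rows downward; lengths in mm; the calibration is good to about 2 mm. A picture is of the moment at which its call begins.
- env.sign_off(): hands the job in, once; it reports no verdict.
The state is a dict: "time": time; "joint_positions": joint angles; "joint_vel": joint speeds; "tau": joint torques, N m; "tool_pos": TCP position; "tool_rot": TCP orientation; "wrist_force": force on the tool from outside, world axes, zero at the start; "moment": the same for the moment, N m; "grip_width": finger opening in mm.
Only numpy, scipy, OpenCV 4.12 (cv2) and the standard library are available. Lean on these libraries where they do the work, as an engineer would, in place of code of your own. Each camera call takes 0.05 s, during which the arm holds its last target.

## Task

Line up the four light grey cable glands on the display board in order of size: one standing upright and centred on each round black mark, the smallest next to the yellow end bar and the largest next to the white end bar. Let go of them all, and leave the white socket box where it is.

Things in the scene. Friction and masses are not known exactly. Their poses are not given: they have to be found in the camera images.
- gland_1_center (a point): The smallest cable gland, loose, light grey plastic, standing upright on its thread: total height 44 mm. From the bottom: round thread 20 mm across up to 9 mm, hexagon 26 mm across flats (30 mm over corners) up to 16 mm, then a round nut 24 mm across with straight sides up to 38 mm (grip it here), tapering to a black rubber seal on top. The point is on its axis, half-way up (22 mm above its foot); z is its upright axis.
- gland_2_center (a point): The second smallest cable gland, loose, light grey plastic, standing upright on its thread: total height 52 mm. From the bottom: round thread 25 mm across up to 10 mm, hexagon 34 mm across flats (39 mm over corners) up to 19 mm, then a round nut 31 mm across with straight sides up to 45 mm (grip it here), tapering to a black rubber seal on top. The point is on its axis, half-way up (26 mm above its foot); z is its upright axis.
- gland_3_center (a point): The second largest cable gland, loose, light grey plastic, standing upright on its thread: total height 62 mm. From the bottom: round thread 32 mm across up to 12 mm, hexagon 43 mm across flats (50 mm over corners) up to 22 mm, then a round nut 39 mm across with straight sides up to 53 mm (grip it here), tapering to a black rubber seal on top. The point is on its axis, half-way up (31 mm above its foot); z is its upright axis.
- gland_4_center (a point): The largest cable gland, loose, light grey plastic, standing upright on its thread: total height 72 mm. From the bottom: round thread 40 mm across up to 14 mm, hexagon 53 mm across flats (61 mm over corners) up to 26 mm, then a round nut 48 mm across with straight sides up to 62 mm (grip it here), tapering to a black rubber seal on top. The point is on its axis, half-way up (36 mm above its foot); z is its upright axis.
- mark_a_top (a point): Fixed round black mark, a flat disc 68 mm across, at the left end (towards +y) of the row. The point is the centre of its upper face, on which a gland stands (18 mm above the counter). The four marks are alike, 85 mm apart in a straight row along the y axis of this frame, on a pale wooden board 110 x 430 mm, 15 mm high, its long side along that y; x points across the board, away from the robot; z up.
- mark_b_top (a point): Fixed round black mark, a flat disc 68 mm across, second from the left. The point is the centre of its upper face, on which a gland stands (18 mm above the counter). The four marks are alike, 85 mm apart in a straight row along the y axis of this frame, on a pale wooden board 110 x 430 mm, 15 mm high, its long side along that y; x points across the board, away from the robot; z up.
- mark_c_top (a point): Fixed round black mark, a flat disc 68 mm across, third from the left. The point is the centre of its upper face, on which a gland stands (18 mm above the counter). The four marks are alike, 85 mm apart in a straight row along the y axis of this frame, on a pale wooden board 110 x 430 mm, 15 mm high, its long side along that y; x points across the board, away from the robot; z up.
- mark_d_top (a point): Fixed round black mark, a flat disc 68 mm across, at the right end (towards -y) of the row. The point is the centre of its upper face, on which a gland stands (18 mm above the counter). The four marks are alike, 85 mm apart in a straight row along the y axis of this frame, on a pale wooden board 110 x 430 mm, 15 mm high, its long side along that y; x points across the board, away from the robot; z up.
- yellow_end: Fixed yellow bar 90 x 24 mm, 16 mm high, lying across one end of the board, 67 mm beyond the nearest mark: it shows the end where the smallest gland belongs. A white bar of the same size (not listed) lies at the other end. They change ends from start to start. Origin at the centre of its underside.
- socket_box_center (a point): Bystander, loose: a white surface-mount socket box 85 x 85 mm, 37 mm high, with a round grey face, beside the work to the left or right. The point is its centre, 18 mm up. Across from it is a fixed black payment terminal (not listed) 150 x 75 x 32 mm, about 0.86 m away in y.
Things that resemble listed ones, but are neither listed nor needed, are in the scene too. Leave any red look-alike of the part that bears gland_1_center alone.

How it is judged:
By the outcome, as a careful person would: the job done as asked, in the order asked, and still so for the second after the job is handed in, with the robot touching nothing.
It also fails if it takes over 96 s, if anything falls off the work surface, if the arm or the gripper's body presses on something with over 40 N, if the wrist force passes 120 N, or if a joint passes its speed limit or range.

## Working session

There is one attempt and no reset: what is moved stays moved. The work goes in short steps, Python scripts to look and compute and a tool call to move; the robot and the scene stay as the last step left them, time stands still between calls to the robot, and variables do not carry over. Pictures are saved under pics/ and viewed, and the job is handed in when it is done.

Besides the shell and the picture viewer there is one more tool, called after "Request:" by a JSON object that holds its "name" and its "arguments". play_rows: Moves the arm, as the interface text tells. Its arguments: {"type":"object","properties":{"rows":{"type":"array","items":{"type":"array"}},"squeeze":{"type":"number"}},"required":["rows"]}

```bash
mkdir -p pics; ls; python3 - <<'E'
from workcell import env
import cv2,numpy as np
np.set_printoptions(precision=3,suppress=True)
s=env.read_state()
print(s)
for n in("top","side"):
    d=env.get_image(n)
    cv2.imwrite(f"pics/{n}0.png",d["img"][:,:,::-1])
    np.savez(f"{n}0.npz",**d)
    print(n,d["vertical_fov"],d["cx"],d["cy"],d["view"],[k for k in d], (d["z_map"]==0).mean())
E
```

```text
pics
{'time': 0.0, 'joint_positions': array([ 0.93 ,  0.259,  1.536, -0.   ,  1.348, -0.203]), 'joint_vel': array([-0.   ,  0.001,  0.   ,  0.001, -0.001,  0.001]), 'tau': array([ -0.   , -44.603, -29.058,  -0.   ,   0.012,  -0.   ]), 'tool_pos': array([232.826, 497.667, 220.855]), 'tool_rot': array([-0.   ,  0.217,  0.976, -0.001]), 'wrist_force': array([-0.317, -0.757,  0.99 ]), 'moment': array([-0.012, -0.076, -0.037]), 'grip_width': 85.55778013254653}
top 54.638678597796776 280.96923901665076 210.71771628635904 [[   -0.007    -1.       -0.014    12.152]
 [    0.998    -0.008     0.061  -541.084]
 [   -0.061    -0.013     0.998 -1071.582]
 [    0.        0.        0.        1.   ]] ['img', 'z_map', 'vertical_fov', 'cx', 'cy', 'view'] 0.0038477891156462585
side 45.678480031175454 273.20187746811615 204.62899211458682 [[   -0.999    -0.038    -0.002   515.855]
 [    0.028    -0.781     0.623   -44.779]
 [   -0.026     0.623     0.782 -1280.336]
 [    0.        0.        0.        1.   ]] ['img', 'z_map', 'vertical_fov', 'cx', 'cy', 'view'] 0.0039115646258503405
```

View pics/top0.png

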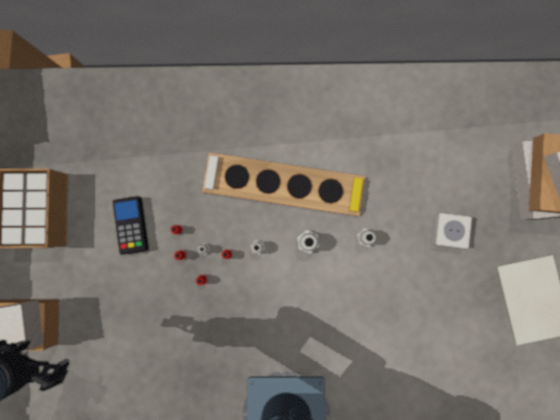

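View pics/side0.png

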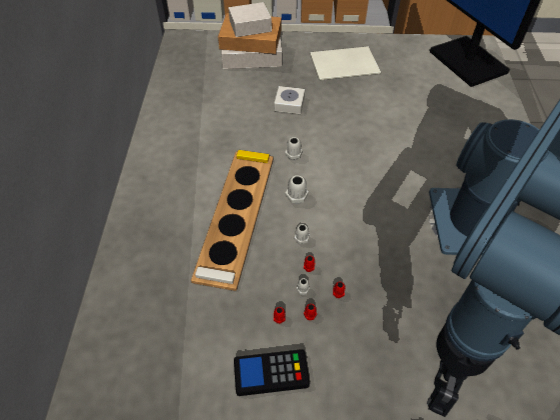

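```bash
cat > h.py <<'E'
import numpy as np,cv2
from workcell import env
np.set_printoptions(precision=1,suppress=True)
def load(n): return dict(np.load(n))
def grab(n,tag):
    d=env.get_image(n); np.savez(tag+".npz",**d); return d
def f(d): return 210/np.tan(np.radians(float(d["vertical_fov"]))/2)
def ray(d,u,v):
    F=f(d); r=np.array([(u-d["cx"])/F,-(v-d["cy"])/F,-1.0]); V=d["view"];R=V[:3,:3]
    return -R.T@V[:3,3], R.T@r
def onz(d,u,v,z):
    o,r=ray(d,u,v); return o+r*(z-o[2])/r[2]
def cloud(d):
    F=f(d);v,u=np.mgrid[:420,:560];z=d["z_map"]
    P=np.stack([(u-d["cx"])/F*z,-(v-d["cy"])/F*z,-z],-1)
    V=d["view"];return (P-V[:3,3])@V[:3,:3]
def proj(d,p):
    q=d["view"][:3,:3]@np.asarray(p,float)+d["view"][:3,3];F=f(d)
    return np.array([d["cx"]+F*q[0]/-q[2],d["cy"]-F*q[1]/-q[2]])
def crop(d,x0,y0,x1,y1,k,name):
    cv2.imwrite("pics/"+name,cv2.resize(d["img"][y0:y1,x0:x1,::-1],None,fx=k,fy=k,interpolation=cv2.INTER_CUBIC))
E
python3 - <<'E'
from h import *
for n in("top","side"):
    d=load(n+"0.npz");C=cloud(d)
    hsv=cv2.cvtColor(d["img"],cv2.COLOR_RGB2HSV)
    print(n)
    # table plane check
    for (u,v) in ([(150,110),(400,110),(430,300),(150,300),(230,300)] if n=="top" else [(150,150),(380,100),(250,130),(360,330),(160,350)]): print(u,v,C[v,u])
    m=(d["img"].max(2)<50).astype(np.uint8)
    cs,_=cv2.findContours(m,cv2.RETR_LIST,cv2.CHAIN_APPROX_NONE)
    for c in cs:
        if 250<cv2.contourArea(c)<900:
            e=cv2.fitEllipse(c);print("mark",e[0],e[1],onz(d,*e[0],18),C[int(e[0][1]),int(e[0][0])])
    m=cv2.inRange(hsv,(22,150,100),(35,255,255));ys,xs=np.nonzero(m);
    nn,l,st,ce=cv2.connectedComponentsWithStats(m)
    for i in range(1,nn):
        if st[i,4]>60: print("yel",ce[i],st[i,4],onz(d,*ce[i],16))
crop(load("top0.npz"),160,145,400,300,3.3,"topc.png")
crop(load("side0.npz"),180,130,340,340,2.8,"sidec.png")
E
```

```text
top
150 110 [825.3 369.7  -1.5]
400 110 [ 817.4 -321.5   -1.9]
430 300 [ 299.9 -388.5   -2.2]
150 300 [304. 363.  -1.]
230 300 [303.3 146.6   1.8]
mark (288.6948547363281, 408.00177001953125) (26.80476951599121, 44.76333999633789) [27.9 -8.4 18. ] [ 66.2  -6.5 111. ]
mark (133.40296936035156, 227.7504119873047) (25.29477310180664, 59.249229431152344) [498.6 403.7  18. ] [500.3 399.6  31.8]
mark (330.3046875, 190.70785522460938) (20.887577056884766, 21.105417251586914) [ 593.7 -124.5   18. ] [ 595.7 -123.9   16.5]
mark (299.0010986328125, 185.80653381347656) (20.602373123168945, 20.61507225036621) [607.6 -40.9  18. ] [609.6 -40.9  19.6]
mark (267.7245178222656, 181.0115966796875) (20.577768325805664, 20.90137481689453) [621.3  43.   18. ] [621.6  45.   16.3]
mark (236.56507873535156, 176.23175048828125) (20.660785675048828, 21.067638397216797) [635.  126.8  18. ] [635.4 128.   20.1]
yel [355.8 194.1] 325 [ 584.1 -192.9   16. ]
side
150 150 [ 880.6 -224.1    3.9]
380 100 [ 196.  -472.1    2.3]
250 130 [ 597.9 -319.7    2.4]
360 330 [313.6 307.5   0.9]
160 350 [745.8 367.9  -2.1]
mark (
[... 221 characters left out ...]
] [634.5 129.   22. ]
mark (231.32797241210938, 224.8031005859375) (20.510540008544922, 25.372455596923828) [619.9  44.4  18. ] [621.1  41.2  17. ]
mark (519.0075073242188, 189.24362182617188) (33.42831802368164, 34.41495132446289) [-133.8 -100.1   18. ] [246.3 442.4 640.8]
mark (239.26092529296875, 199.155517578125) (18.958219528198242, 24.111083984375) [606.7 -39.3  18. ] [607.6 -41.1  16.4]
mark (246.79733276367188, 175.49212646484375) (17.43486976623535, 22.974828720092773) [ 592.8 -123.1   18. ] [ 595.  -123.9   19. ]
mark (504.5159606933594, 134.75001525878906) (26.09946632385254, 33.93931198120117) [-147.6 -309.3   18. ] [ 25.2 -14.  294. ]
yel [252.4 155.9] 287 [ 582.5 -199.5   16. ]
```

View pics/topc.png

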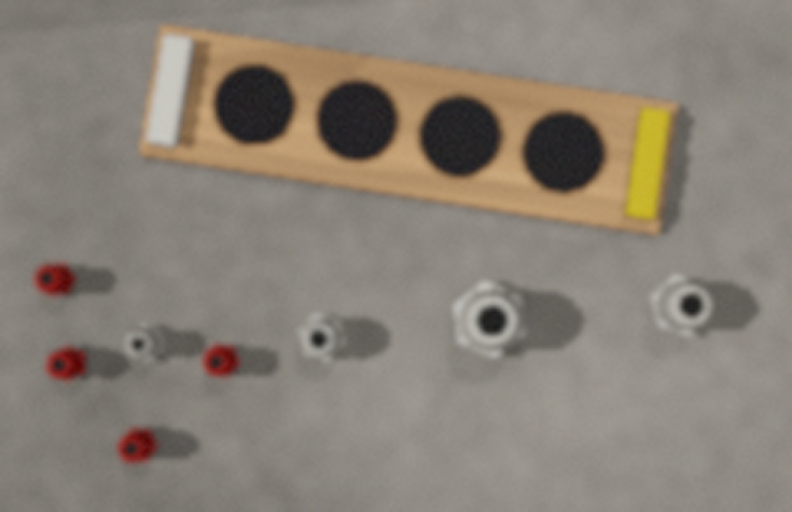

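View pics/sidec.png

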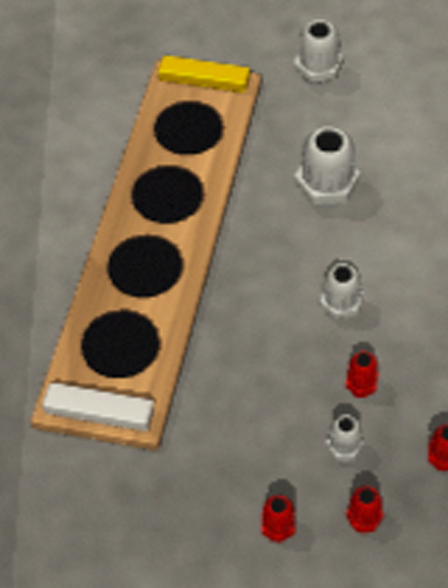

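```bash
python3 - <<'E'
from h import *
H={'1':44,'2':52,'3':62,'4':72}
G={'top':{'1':(201.8,249),'2':(256.7,247.6),'3':(369,237.5),'4':(309,242)},
'side':{'1':(303.6,282),'2':(302.5,228),'3':(294,141),'4':(297.5,181)}}
from collections import defaultdict
o=defaultdict(list)
for n in G:
    d=load(n+"0.npz")
    g=d["img"].max(2).astype(int); hsv=cv2.cvtColor(d["img"],cv2.COLOR_RGB2HSV)
    for k,(u,v) in G[n].items():
        u,v=int(round(u)),int(round(v));r=7
        w=g[v-r:v+r+1,u-r:u+r+1]
        yy,xx=np.mgrid[v-r:v+r+1,u-r:u+r+1]
        # dark blob near guess
        near=(np.hypot(xx-u,yy-v)<5)
        i=np.argmin(np.where(near,w,999));
        wt=np.where((np.hypot(xx-xx.flat[i],yy-yy.flat[i])<5),np.clip(95-w,0,None),0).astype(float)
        c=(xx*wt).sum()/wt.sum(),(yy*wt).sum()/wt.sum()
        print(n,k,np.array(c),w.min(),(wt>0).sum(),onz(d,*c,H[k]))
        o[k].append(ray(d,*c))
for k in sorted(o):
    A=0;b=0
    for p,r in o[k]:
        r=r/np.linalg.norm(r);M=np.eye(3)-np.outer(r,r);A=A+M;b=b+M@p
    print(k,np.linalg.solve(A,b))
for n in G:
    d=load(n+"0.npz");hsv=cv2.cvtColor(d["img"],cv2.COLOR_RGB2HSV)
    m=cv2.inRange(hsv,(0,150,60),(8,255,255))|cv2.inRange(hsv,(172,150,60),(180,255,255))
    nn,l,st,ce=cv2.connectedComponentsWithStats(m)
    for i in range(1,nn):
        if st[i,4]>25: print("red",n,ce[i],st[i,4],onz(d,*ce[i],25))
d=load("top0.npz")
crop(d,160,220,270,300,7,"t1.png");crop(load("side0.npz"),260,210,350,330,5,"s1.png")
E
```

```text
top 1 [201.4 248.8] 55 7 [441.8 215.3  44. ]
top 2 [256.1 247.3] 35 14 [444.9  72.3  52. ]
top 3 [369.1 237.1] 34 29 [ 469.3 -216.6   62. ]
top 4 [308.9 241.9] 31 43 [458.2 -62.8  72. ]
side 1 [303.  280.1] 22 41 [440.8 211.6  44. ]
side 2 [301.9 227.4] 17 38 [443.9  70.8  52. ]
side 3 [293.2 140.4] 20 23 [ 469.1 -218.4   62. ]
side 4 [296.5 180.6] 20 43 [458.7 -61.9  72. ]
1 [441.5 214.3  48.7]
2 [444.5  72.2  53.9]
3 [ 469.3 -216.1   64.3]
4 [458.4 -62.8  71. ]
red top [176.4 229.4] 65 [493.1 286.1  25. ]
red top [123.2 246. ] 31 [450.3 427.6  25. ]
red top [179.9 254.8] 69 [425.9 276.3  25. ]
red top [226.8 253.7] 56 [428.1 151.9  25. ]
red top [201.3 279.6] 68 [360.3 219.3  25. ]
red side [309.1 263.9] 136 [425.6 156.8  25. ]
red side [338.6 290.2] 147 [359.2 223.9  25. ]
red side [309.9 312.3] 149 [424.7 280.9  25. ]
red side [279.  315.4] 141 [492.5 291.   25. ]
red side [298.1 375.6] 48 [449.6 421.8  25. ]
```

View pics/t1.png

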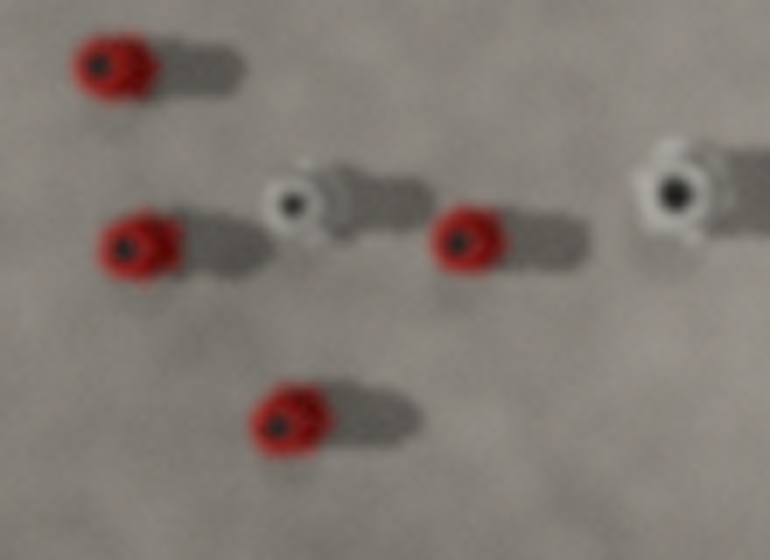

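View pics/s1.png

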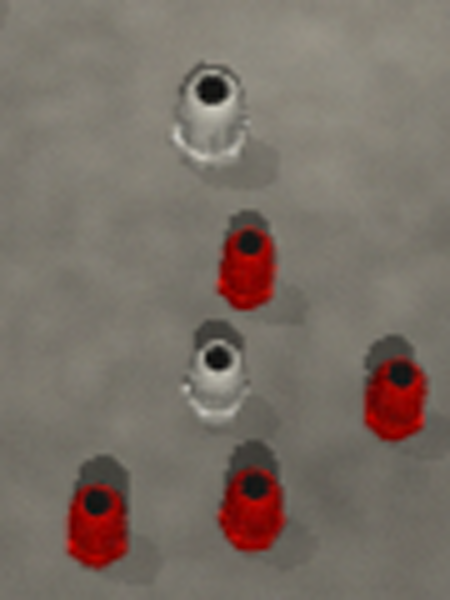

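```bash
cat >> h.py <<'E'
from scipy.spatial.transform import Rotation as Rn
def go(p,deg=-9.3):
    """print tool-frame shift to world p & rotvec to jaw angle deg tool down"""
    s=env.read_state();q=s["tool_rot"];R=Rn.from_quat(q,scalar_first=True)
    t=np.radians(deg);T=Rn.from_matrix(np.array([[-np.sin(t),np.cos(t),0],[np.cos(t),np.sin(t),0],[0,0,-1]]))
    print("t %.2f"%s["time"],"pos",s["tool_pos"],"w",round(s["grip_width"],1),"F",s["wrist_force"],"j",np.round(s["joint_positions"],2))
    print("shift in tool axes now",R.inv().apply(np.array(p)-s["tool_pos"]),"after turn",T.inv().apply(np.array(p)-s["tool_pos"]),"turn",np.round((R.inv()*T).as_rotvec(),4))
E
python3 -c "
from h import *
print(env.tip_reach); go([441.5,214.6,150])"
```

```text
22.0
t 0.10 pos [232.8 497.7 221. ] w 85.4 F [ 0.3 -0.4 -0.5] j [ 0.9  0.3  1.5 -0.   1.4 -0.2]
shift in tool axes now [-309.  -167.8   71.1] after turn [-245.7  251.7   71. ] turn [-0.   0.   1.3]
```

Request:
{"name": "play_rows", "arguments": {"rows": [[[0,0,0],[0,0,0.118],0.2],[[0,0,0],[0,0,0.118],0.4],[[0,0,0],[0,0,0.118],0.4],[[0,0,0],[0,0,0.118],0.4],[[0,0,0],[0,0,0.118],0.4],[[0,0,0],[0,0,0.118],0.4],[[0,0,0],[0,0,0.118],0.4],[[0,0,0],[0,0,0.118],0.4],[[0,0,0],[0,0,0.118],0.4],[[0,0,0],[0,0,0.118],0.4],[[0,0,0],[0,0,0.115],0.4],[[0,0,0],[0,0,0],0.4]], "squeeze": 35}}

```text
time: 1.1
tool_pos: [233.0, 497.9, 221.2]
tool_rot: [0.0, 0.763, 0.646, -0.001]
wrist_force: [-0.5, -0.4, 0.8]
grip_width: 50.9
```

```bash
python3 -c "
from h import *
print(env.tip_reach); go([441.5,214.6,150])"
```

```text
22.0
t 1.10 pos [233.  497.9 221.2] w 50.9 F [-0.5 -0.4  0.8] j [ 0.9  0.3  1.5 -0.   1.4  1.1]
shift in tool axes now [-244.9  252.5   71.3] after turn [-245.9  251.6   71.2] turn [-0.  0. -0.]
```

Request:
{"name": "play_rows", "arguments": {"rows": [[[-14,14,3],[0,0,0],0.4],[[-24,25,4],[0,0,0],0.4],[[-24,25,5],[0,0,0],0.4],[[-24,25,5],[0,0,0],0.4],[[-24,25,5],[0,0,0],0.4],[[-24,25,5],[0,0,0],0.4],[[-24,25,5],[0,0,0],0.4],[[-24,25,5],[0,0,0],0.4],[[-24,25,5],[0,0,0],0.4],[[-24,24,5],[0,0,0],0.4],[[-14,14,5],[0,0,0],0.4],[[0,0,0],[0,0,0],0.4]]}}

```text
time: 2.1
tool_pos: [444.3, 213.4, 168.6]
tool_rot: [0.0, 0.762, 0.647, -0.001]
wrist_force: [0.7, -0.5, 0.9]
grip_width: 51.8
```

```bash
python3 -c "
from h import *
go([441.5,214.6,41])"
```

```text
t 2.10 pos [444.3 213.4 168.6] w 51.8 F [ 0.7 -0.5  0.9] j [ 0.2  0.2  1.8 -0.   1.2  0.4]
shift in tool axes now [  1.   -2.9 127.6] after turn [  0.7  -3.  127.6] turn [-0.  0.  0.]
```

Descend to about 60 mm, then check the centring in pictures.

Request:
{"name": "play_rows", "arguments": {"rows": [[[0.5,-1.5,15],[0,0,0],0.4],[[0.5,-1.5,22],[0,0,0],0.4],[[0,0,22],[0,0,0],0.4],[[0,0,20],[0,0,0],0.4],[[0,0,15],[0,0,0],0.4],[[0,0,8],[0,0,0],0.4],[[0,0,0],[0,0,0],0.4]]}}

```text
time: 2.68
tool_pos: [438.0, 218.3, 66.1]
tool_rot: [-0.001, 0.761, 0.648, -0.002]
wrist_force: [-0.1, -0.7, 0.3]
grip_width: 51.4
```

```bash
python3 -c "
from h import *
go([441.5,214.6,41])
d=grab('side','sa');crop(d,240,200,380,350,4,'sa.png')
d=grab('top','ta');crop(d,160,200,270,300,5,'ta.png')"
```

```text
t 2.68 pos [438.  218.3  66.1] w 51.4 F [-0.1 -0.7  0.3] j [0.2 0.3 1.9 0.  0.9 0.4]
shift in tool axes now [-3.1  4.2 25.1] after turn [-3.1  4.1 25.1] turn [-0.  0.  0.]
```

View pics/sa.png

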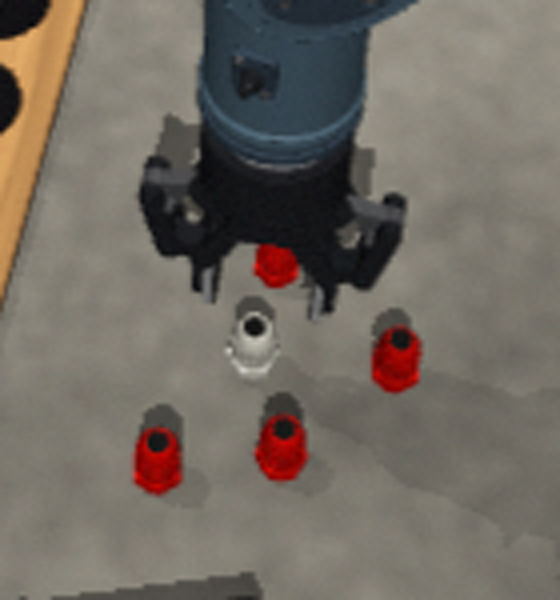

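Request:
{"name": "play_rows", "arguments": {"rows": [[[-1.5,1.5,0],[0,0,0],0.4],[[-1.5,1.5,0],[0,0,0],0.4],[[0,0,0],[0,0,0],0.4],[[0,0,0],[0,0,0],0.4]]}}

```text
time: 3.12
tool_pos: [442.8, 214.7, 68.4]
tool_rot: [0.0, 0.762, 0.647, 0.001]
wrist_force: [-0.3, -0.2, 0.7]
grip_width: 50.9
```

```bash
python3 -c "
from h import *
go([441.5,214.6,41])"
```

```text
t 3.12 pos [442.8 214.7  68.4] w 50.9 F [-0.3 -0.2  0.7] j [0.2 0.3 1.9 0.  0.9 0.4]
shift in tool axes now [-0.3 -1.3 27.4] after turn [-0.3 -1.3 27.4] turn [ 0. -0.  0.]
```

View pics/ta.png

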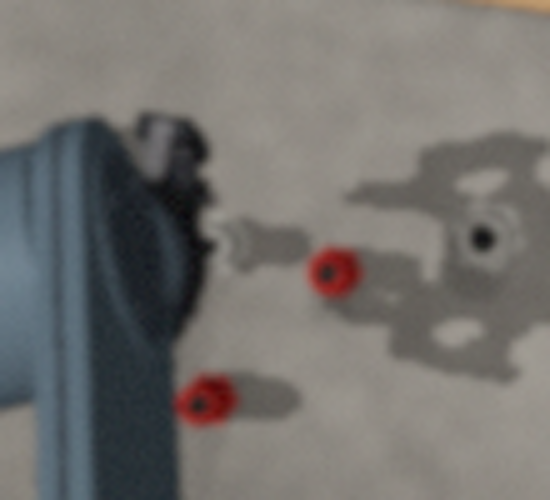

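Request:
{"name": "play_rows", "arguments": {"rows": [[[-0.3,-1,8],[0,0,0],0.4],[[0,0,9],[0,0,0],0.4],[[0,0,7],[0,0,0],0.4],[[0,0,3.5],[0,0,0],0.4],[[0,0,0],[0,0,0],0.5],[[0,0,0],[0,0,0],0.6],[[0,0,0],[0,0,0],0.7],[[0,0,0],[0,0,0],0.8],[[0,0,0],[0,0,0],0.9],[[0,0,0],[0,0,0],1],[[0,0,0],[0,0,0],1],[[0,0,0],[0,0,0],1]]}}

```text
time: 4.12
tool_pos: [441.2, 214.6, 40.3]
tool_rot: [0.0, 0.762, 0.648, 0.0]
wrist_force: [-0.4, -0.1, -0.7]
grip_width: 0.3
```

```bash
python3 -c "
from h import *
go([441.5,214.6,41])"
```

```text
t 4.12 pos [441.2 214.6  40.3] w 0.3 F [-0.4 -0.1 -0.7] j [ 0.2  0.4  1.9 -0.   0.9  0.4]
shift in tool axes now [ 0.   0.3 -0.7] after turn [ 0.   0.3 -0.7] turn [ 0. -0.  0.]
```

```bash
python3 -c "
from h import *
d=grab('side','sb');crop(d,240,200,380,350,4,'sb.png')
d=grab('top','tb');crop(d,160,200,270,300,5,'tb.png')"
```

```text
(no output)
```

View pics/sb.png

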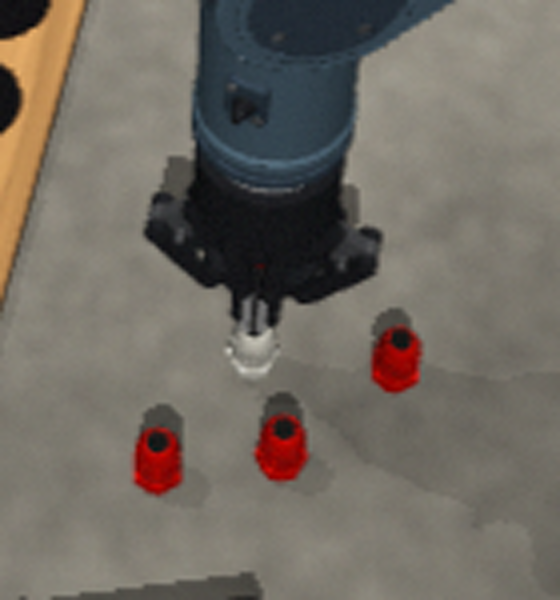

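View pics/tb.png

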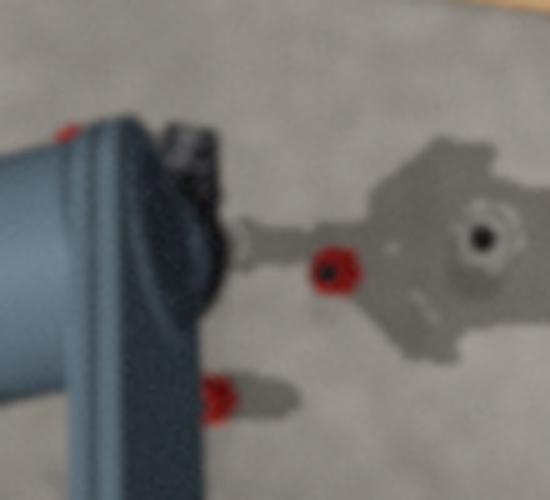

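```bash
python3 -c "
from h import *
for t in ('sb','tb'):
    d=load(t+'.npz')
    for p in ([441.2,214.6,18.3],[441.2,214.6,44],[441.2,214.6,60]): print(t,p,proj(d,p))
d=load('sb.npz');C=cloud(d)
for v in range(262,296,2): print(v,[tuple(np.round(C[v,u]).astype(int)) for u in (301,303,305)], d['img'][v,303])
"
```

```text
sb [441.2, 214.6, 18.3] [302.3 286.9]
sb [441.2, 214.6, 44] [302.8 281.2]
sb [441.2, 214.6, 60] [303.1 277.6]
tb [441.2, 214.6, 18.3] [203.7 248.8]
tb [441.2, 214.6, 44] [201.7 249.1]
tb [441.2, 214.6, 60] [200.4 249.3]
262 [(np.int64(449), np.int64(228), np.int64(147)), (np.int64(447), np.int64(249), np.int64(180)), (np.int64(443), np.int64(252), np.int64(185))] [18 18 21]
264 [(np.int64(449), np.int64(228), np.int64(139)), (np.int64(445), np.int64(224), np.int64(132)), (np.int64(440), np.int64(223), np.int64(131))] [21 19 22]
266 [(np.int64(449), np.int64(227), np.int64(129)), (np.int64(443), np.int64(210), np.int64(101)), (np.int64(435), np.int64(163), np.int64(26))] [25 15 15]
268 [(np.int64(449), np.int64(231), np.int64(127)), (np.int64(443), np.int64(216), np.int64(103)), (np.int64(438), np.int64(208), np.int64(90))] [18 19 21]
270 [(np.int64(448), np.int64(224), np.int64(107)), (np.int64(443), np.int64(219), np.int64(99)), (np.int64(438), np.int64(213), np.int64(90))] [19 18 20]
272 [(np.int64(448), np.int64(224), np.int64(100)), (np.int64(443), np.int64(221), np.int64(94)), (
[... 1067 characters left out ...]
 np.int64(44)), (np.int64(436), np.int64(224), np.int64(40))] [180 178 165]
288 [(np.int64(445), np.int64(226), np.int64(33)), (np.int64(440), np.int64(226), np.int64(34)), (np.int64(436), np.int64(228), np.int64(38))] [150 144 136]
290 [(np.int64(444), np.int64(226), np.int64(25)), (np.int64(440), np.int64(226), np.int64(25)), (np.int64(435), np.int64(227), np.int64(26))] [138 136 127]
292 [(np.int64(444), np.int64(227), np.int64(16)), (np.int64(440), np.int64(227), np.int64(17)), (np.int64(435), np.int64(225), np.int64(14))] [176 174 163]
294 [(np.int64(444), np.int64(226), np.int64(6)), (np.int64(439), np.int64(226), np.int64(6)), (np.int64(434), np.int64(224), np.int64(3))] [142 140 132]
```

```bash
python3 -c "
from h import *
for t in ('sa','sb'):
    d=load(t+'.npz');C=cloud(d)
    m=(np.abs(C[...,0]-441)<70)&(np.abs(C[...,1]-214)<25)&(C[...,2]>47)&(d['z_map']>0)
    P=C[m]; im=d['img'][m].max(1)
    for a in range(380,510,8):
        q=P[(P[:,0]>=a)&(P[:,0]<a+8)&(im<80)]
        if len(q): print(t,a,len(q),np.percentile(q[:,2],[0,5,50]),np.median(q[:,1]))
d=load('side0.npz')
for p in ([233,498,221],[233,498,199],[233,498,229]): print(proj(d,p))
crop(d,380,300,560,420,4,'s0c.png')
"
```

```text
sa 380 73 [124.3 134.  168.2] 236.53685693803433
sa 388 71 [121.8 127.9 139. ] 229.51364504229147
sa 396 121 [ 91.7 103.6 185. ] 230.2212041177435
sa 404 145 [ 93.2 112.7 188.5] 233.69906171720402
sa 412 50 [ 85.6 104.5 159.6] 235.08694083221985
sa 420 24 [145.6 151.5 165.2] 237.18568625959867
sa 428 17 [149.8 150.3 161.3] 229.93550145801916
sa 436 18 [ 47.   47.2 156.8] 226.814260435313
sa 444 16 [ 47.9 124.1 157.8] 226.83760350516712
sa 452 28 [146.6 150.5 169.2] 232.43507479576414
sa 460 86 [ 84.9  92.  156.6] 224.36255232359363
sa 468 309 [ 87.8 109.1 271.6] 229.55794601754394
sa 476 179 [120.3 128.1 429.9] 215.42656456847527
sa 484 119 [129.  132.6 174.5] 213.39722591165238
sa 492 81 [127.7 133.5 175.8] 218.98495868504568
sa 500 26 [160.6 164.  179.1] 214.30420937620045
sb 380 40 [135.4 138.6 144.3] 225.7120515021003
sb 388 56 [119.3 125.  143.2] 228.41138328297106
sb 396 79 [110.7 118.3 138.1] 226.4199137432587
sb 404 199 [ 97.8 105.9 209.3] 230.60993736145636
sb 412 76 [ 96.  102.1 112.4] 228.15304429596114
sb 420 43 [ 81.5  94.3 129.7] 228.45147157589707
sb 428 67 [ 57.7  61.1 110.2] 228.28601687186566
sb 436 62 [58.5 64.6 96.6] 223.44884032639072
sb 444 56 [ 58.3  66.  107.2] 224.56085024939378
sb 452 52 [ 58.9  70.8 127.1] 227.73954368608162
sb 460 71 [ 91.1 100.5 113.1] 220.5490721071655
sb 468 272 [ 96.9 108.1 259.4] 231.3277145794214
sb 476 212 [104.6 121.8 300. ] 217.99349895167296
sb 484 100 [113.2 124.3 147.4] 207.7509950560082
sb 492 46 [123.9 131.1 143.7] 211.51320101033247
sb 500 3 [138.5 138.6 139.4] 213.39209559401849
[436.8 384.4]
[433.4 388.9]
[438.1 382.6]
```

View pics/s0c.png

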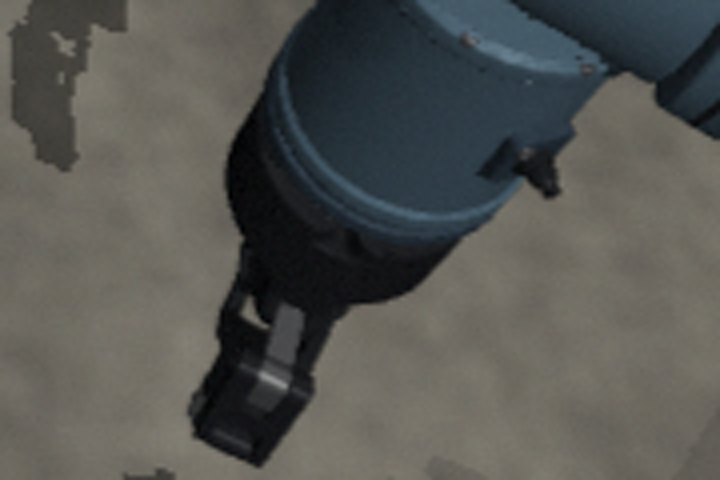

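```bash
python3 -c "
from h import *
d=load('sb.npz')
for z in (40,45,50,55): print(z,proj(d,[441.2,225,z]))
print(d['img'][274:292,300:308].max(2))
crop(d,285,260,325,300,14,'sbz.png')
"
```

```text
40 [302.7 286.2]
45 [302.8 285.1]
50 [302.9 283.9]
55 [303.  282.8]
[[ 28  55  76  54  28  21  22  30]
 [ 60 109  96  44  65  90  35  23]
 [ 59 115  95  40  66 112  90  27]
 [ 65 115  95  37  81 111  86  22]
 [ 66 113  94  35  82 111  86  30]
 [ 67 116  94  48  93 106  73  24]
 [101 105  77  47  98 106  69  24]
 [121 105  75  46  99 116 106  51]
 [126 122  82  48  97 115 135 157]
 [157 132  56  29  64 127 176 166]
 [158 183 178 142 163 192 183 153]
 [153 174 184 187 186 186 170 150]
 [149 167 176 180 180 173 159 147]
 [147 158 164 170 167 162 149 130]
 [124 140 144 150 155 144 142 125]
 [123 128 125 134 131 132 127 127]
 [134 145 132 138 130 124 136 150]
 [166 146 136 138 133 144 169 165]]
```

View pics/sbz.png

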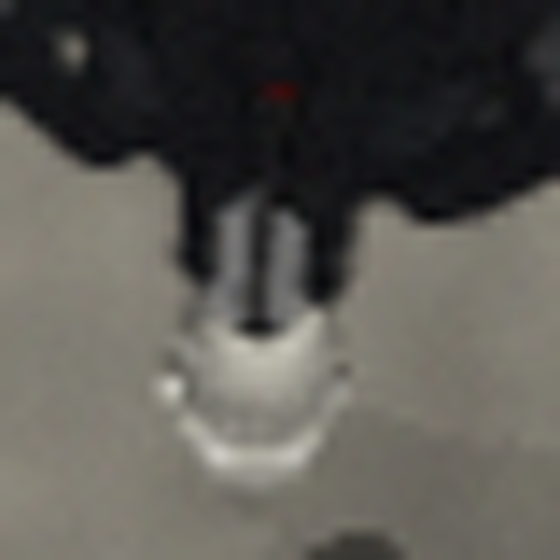

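Request:
{"name": "play_rows", "arguments": {"rows": [[[0,0,-5],[0,0,0],0.8],[[0,0,-5],[0,0,0],0.6],[[0,0,0],[0,0,0],0.4],[[0,0,0],[0,0,0],0.4],[[0,0,0],[0,0,0],0.4],[[0,0,0],[0,0,0],0.4],[[0,0,6],[0,0,0],0.4],[[0,0,8],[0,0,0],0.4],[[0,0,8],[0,0,0],0.4],[[0,0,8],[0,0,0],0.4],[[0,0,4],[0,0,0],0.4],[[0,0,0],[0,0,0],0.4]]}}

```text
time: 5.22
tool_pos: [440.0, 214.3, 14.6]
tool_rot: [-0.001, 0.762, 0.648, -0.001]
wrist_force: [-0.1, 0.0, 0.5]
grip_width: 51.7
```

```bash
python3 -c "
from h import *
go([441.5,214.6,16])
d=grab('side','sc');crop(d,265,245,345,305,10,'sc.png')"
```

```text
t 5.22 pos [440.  214.3  14.6] w 51.7 F [-0.1  0.   0.5] j [0.2 0.4 1.9 0.  0.8 0.4]
shift in tool axes now [ 0.6  1.4 -1.4] after turn [ 0.6  1.4 -1.4] turn [-0.  0.  0.]
```

View pics/sc.png

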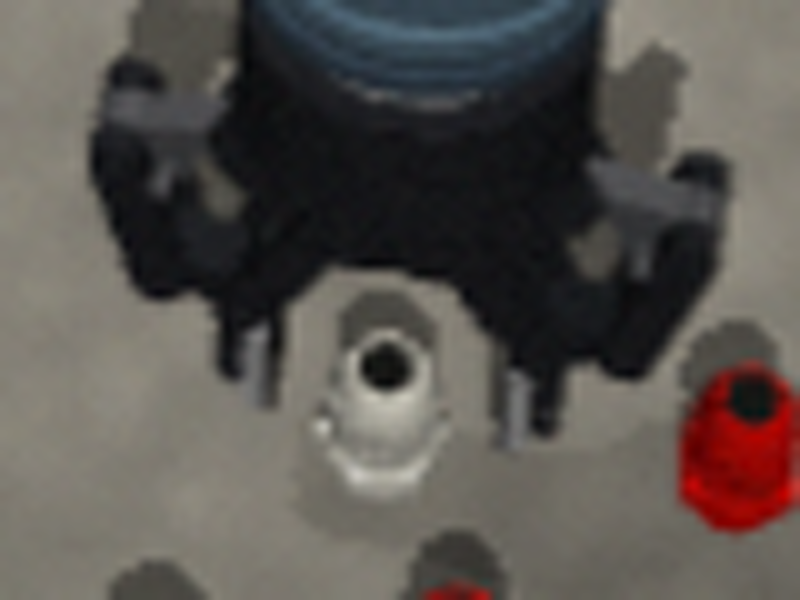

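Request:
{"name": "play_rows", "arguments": {"rows": [[[0,0,0],[0,0,0],0.5],[[0,0,0],[0,0,0],0.6],[[0,0,0],[0,0,0],0.7],[[0,0,0],[0,0,0],0.8],[[0,0,0],[0,0,0],0.9],[[0,0,0],[0,0,0],1],[[0,0,0],[0,0,0],1],[[0,0,0],[0,0,0],1]]}}

```text
time: 5.93
tool_pos: [441.5, 214.7, 16.7]
tool_rot: [0.0, 0.762, 0.648, 0.0]
wrist_force: [-1.0, -0.5, 6.1]
grip_width: 22.1
```

```bash
python3 -c "
from h import *
go([441.5,214.6,16])
d=grab('side','sd');crop(d,265,245,345,305,10,'sd.png')"
```

```text
t 5.93 pos [441.5 214.7  16.7] w 22.1 F [-1.  -0.5  6.1] j [0.2 0.4 1.9 0.  0.8 0.4]
shift in tool axes now [-0.1 -0.   0.7] after turn [-0.1 -0.   0.7] turn [ 0. -0.  0.]
```

View pics/sd.png

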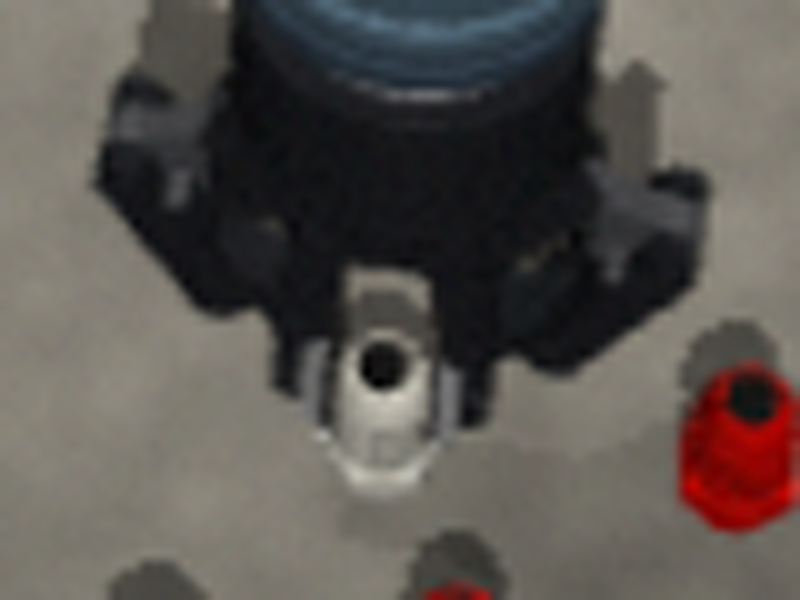

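Request:
{"name": "play_rows", "arguments": {"rows": [[[0,0,-3],[0,0,0],1],[[0,0,-5],[0,0,0],1],[[0,0,-10],[0,0,0],1],[[0,0,-15],[0,0,0],1],[[0,0,-15],[0,0,0],1],[[0,0,-10],[0,0,0],1],[[0,0,-5],[0,0,0],1],[[0,0,0],[0,0,0],1],[[0,0,0],[0,0,0],1]]}}

```text
time: 6.73
tool_pos: [441.1, 214.6, 79.3]
tool_rot: [0.0, 0.762, 0.648, 0.0]
wrist_force: [-0.3, -0.7, -0.7]
grip_width: 22.4
```

```bash
python3 -c "
from h import *
go([593.3,-123.8,120])
d=grab('side','se');crop(d,265,225,345,305,8,'se.png')"
```

```text
t 6.73 pos [441.1 214.6  79.3] w 22.4 F [-0.3 -0.7 -0.7] j [0.2 0.3 1.9 0.  1.  0.4]
shift in tool axes now [-309.4  204.8  -40.7] after turn [-309.3  204.9  -40.7] turn [ 0. -0.  0.]
```

View pics/se.png

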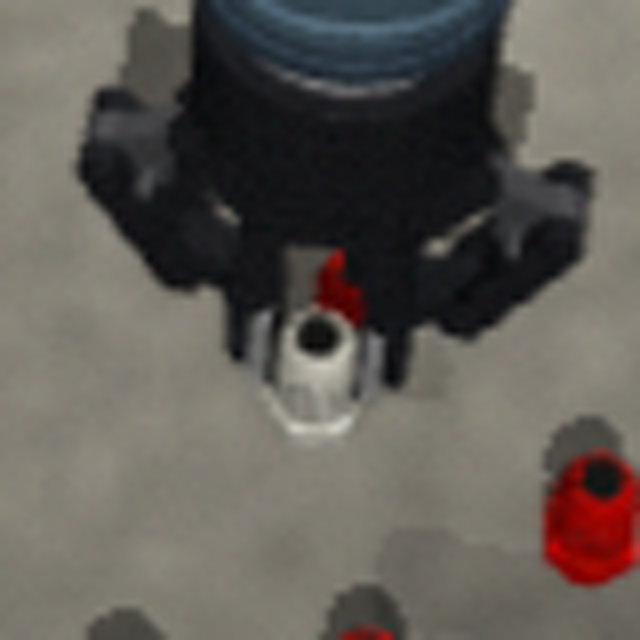

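Request:
{"name": "play_rows", "arguments": {"rows": [[[-8,5,-10],[0,0,0],1],[[-18,12,-15],[0,0,0],1],[[-27,18,-15],[0,0,0],1],[[-30,20,0],[0,0,0],1],[[-30,20,0],[0,0,0],1],[[-30,20,0],[0,0,0],1],[[-30,20,0],[0,0,0],1],[[-30,20,0],[0,0,0],1],[[-30,20,0],[0,0,0],1],[[-30,20,0],[0,0,0],1],[[-26,17,0],[0,0,0],1],[[-14,9,0],[0,0,0],1]]}}

```text
time: 7.78
tool_pos: [591.6, -121.4, 119.0]
tool_rot: [0.001, 0.763, 0.647, -0.0]
wrist_force: [0.6, 0.0, -0.2]
grip_width: 22.2
```

Request:
{"name": "play_rows", "arguments": {"rows": [[[-6,4,0],[0,0,0],1],[[0,0,0],[0,0,0],1],[[0,0,0],[0,0,0],1],[[0,0,0],[0,0,0],1]]}}

```text
time: 8.12
tool_pos: [592.8, -121.7, 119.0]
tool_rot: [-0.001, 0.762, 0.648, -0.0]
wrist_force: [-1.4, -0.5, 0.8]
grip_width: 22.2
```

```bash
python3 -c "
from h import *
go([593.3,-123.8,36])"
```

```text
t 8.12 pos [ 592.8 -121.7  119. ] w 22.2 F [-1.4 -0.5  0.8] j [-0.4  0.4  1.5  0.   1.2 -0.2]
shift in tool axes now [-2.1  1.  83. ] after turn [-2.   0.9 83. ] turn [-0. -0.  0.]
```

Descend to TCP z≈55 and look.

Request:
{"name": "play_rows", "arguments": {"rows": [[[-1,0.5,8],[0,0,0],1],[[-1,0.4,14],[0,0,0],1],[[0,0,16],[0,0,0],1],[[0,0,14],[0,0,0],1],[[0,0,8],[0,0,0],1],[[0,0,4],[0,0,0],1],[[0,0,0],[0,0,0],1],[[0,0,0],[0,0,0],1]]}}

```text
time: 8.78
tool_pos: [594.4, -125.2, 55.5]
tool_rot: [0.0, 0.762, 0.648, 0.0]
wrist_force: [0.5, 0.2, 0.8]
grip_width: 22.3
```

```bash
python3 -c "
from h import *
go([593.3,-123.8,36])
d=grab('side','sf');crop(d,215,140,295,200,10,'sf.png')
d=grab('top','tf');crop(d,290,150,370,210,10,'tf.png')"
```

```text
t 8.78 pos [ 594.4 -125.2   55.5] w 22.3 F [0.5 0.2 0.8] j [-0.4  0.5  1.6  0.   1.  -0.2]
shift in tool axes now [ 1.2 -1.3 19.5] after turn [ 1.2 -1.3 19.5] turn [0. 0. 0.]
```

View pics/sf.png

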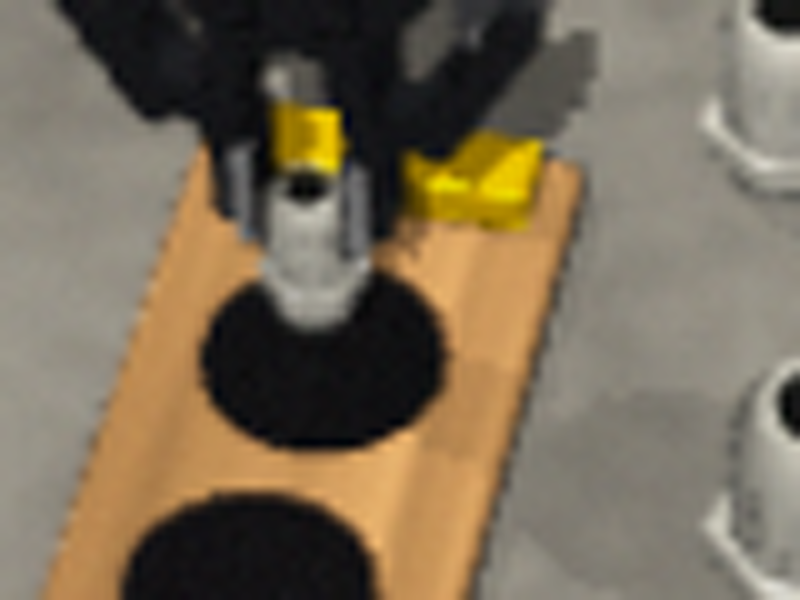

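View pics/tf.png

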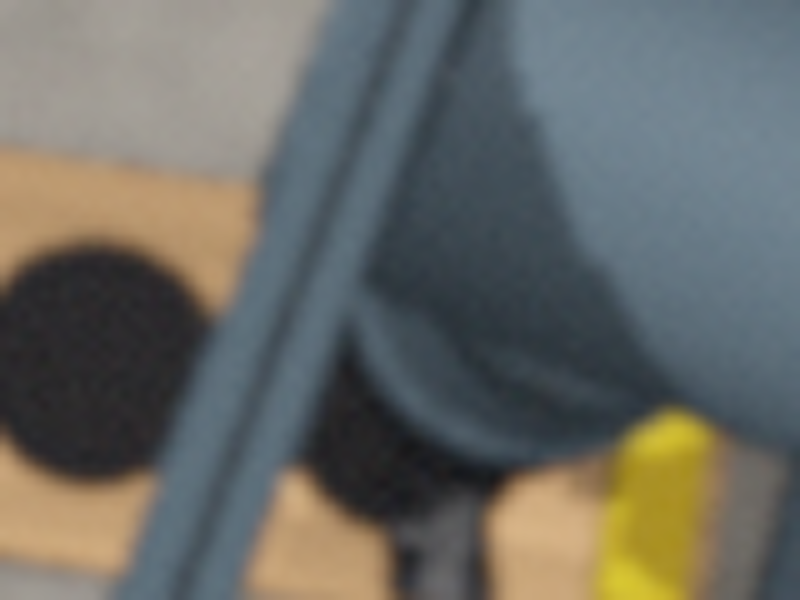

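```bash
python3 -c "
from h import *
d=load('sf.npz')
print(onz(d,245.1,158.1,83))
go([593.3,-123.8,36])"
```

```text
[ 594.7 -125.9   83. ]
t 8.88 pos [ 594.8 -125.7   56.2] w 22.5 F [ 0.   0.1 -0.3] j [-0.4  0.5  1.6 -0.   1.  -0.2]
shift in tool axes now [ 1.6 -1.9 20.2] after turn [ 1.6 -1.8 20.2] turn [0. 0. 0.]
```

Request:
{"name": "play_rows", "arguments": {"rows": [[[0.4,-0.5,5],[0,0,0],1],[[0,0,5],[0,0,0],1],[[0,0,4],[0,0,0],1],[[0,0,2],[0,0,0],1],[[0,0,0],[0,0,0],1],[[0,0,0],[0,0,0],1]]}}

```text
time: 9.38
tool_pos: [593.6, -125.1, 38.9]
tool_rot: [-0.0, 0.762, 0.648, -0.0]
wrist_force: [-0.2, -0.7, -0.9]
grip_width: 22.3
```

```bash
python3 -c "
from h import *
go([593.3,-123.8,36])"
```

```text
t 9.38 pos [ 593.6 -125.1   38.9] w 22.3 F [-0.2 -0.7 -0.9] j [-0.4  0.5  1.6 -0.   1.  -0.2]
shift in tool axes now [ 1.2 -0.5  2.9] after turn [ 1.2 -0.5  2.9] turn [-0. -0.  0.]
```

Request:
{"name": "play_rows", "arguments": {"rows": [[[1.2,-0.3,1.5],[0,0,0],1],[[0,0,1],[0,0,0],1],[[0,0,0],[0,0,0],1],[[0,0,0],[0,0,0],1]]}}

```text
time: 9.72
tool_pos: [593.6, -123.8, 36.7]
tool_rot: [0.0, 0.762, 0.648, -0.0]
wrist_force: [1.0, -0.8, -0.2]
grip_width: 22.2
```

Request:
{"name": "play_rows", "arguments": {"rows": [[[0,0,1],[0,0,0],1],[[0,0,0.7],[0,0,0],1],[[0,0,0],[0,0,0],1]]}}

```text
time: 9.97
tool_pos: [593.5, -123.8, 34.9]
tool_rot: [-0.0, 0.762, 0.648, -0.0]
wrist_force: [0.0, 1.0, 0.1]
grip_width: 22.1
```

Request:
{"name": "play_rows", "arguments": {"rows": [[[0,0,0.7],[0,0,0],1],[[0,0,0],[0,0,0],1]]}}

```text
time: 10.13
tool_pos: [593.7, -123.9, 34.8]
tool_rot: [0.0, 0.762, 0.648, -0.0]
wrist_force: [-1.3, 0.4, 4.7]
grip_width: 21.8
```

Request:
{"name": "play_rows", "arguments": {"rows": [[[0,0,0.7],[0,0,0],1],[[0,0,0],[0,0,0],1]]}}

```text
time: 10.3
tool_pos: [593.7, -123.9, 34.7]
tool_rot: [0.0, 0.762, 0.648, 0.0]
wrist_force: [-3.4, 1.0, 8.0]
grip_width: 22.2
```

Request:
{"name": "play_rows", "arguments": {"rows": [[[0,0,-0.5],[0,0,0],0.7],[[0,0,0],[0,0,0],0.6],[[0,0,0],[0,0,0],0.5],[[0,0,0],[0,0,0],0.4],[[0,0,0],[0,0,0],0.4],[[0,0,-8],[0,0,0],0.4],[[0,0,-15],[0,0,0],0.4],[[0,0,-20],[0,0,0],0.4],[[0,0,-20],[0,0,0],0.4],[[0,0,-15],[0,0,0],0.4],[[0,0,-8],[0,0,0],0.4],[[0,0,0],[0,0,0],0.4]]}}

```text
time: 11.3
tool_pos: [595.0, -124.3, 122.7]
tool_rot: [0.002, 0.762, 0.648, 0.001]
wrist_force: [0.5, 1.4, -0.2]
grip_width: 51.0
```

```bash
python3 -c "
from h import *
go([444.5,71.7,120])
d=grab('side','sg');crop(d,215,140,315,240,7,'sg.png')"
```

```text
t 11.30 pos [ 595.  -124.3  122.7] w 51.0 F [ 0.5  1.4 -0.2] j [-0.4  0.4  1.5  0.   1.2 -0.2]
shift in tool axes now [ 169.2 -180.1    1.7] after turn [ 169.1 -180.2    2.7] turn [0. 0. 0.]
```

View pics/sg.png

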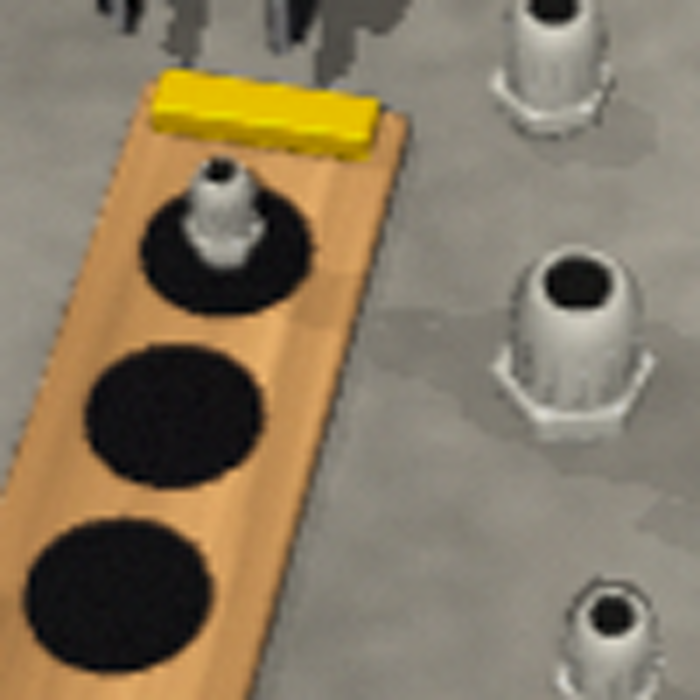

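Request:
{"name": "play_rows", "arguments": {"rows": [[[6,-6,0],[0,0,0],0.35],[[14,-15,0],[0,0,0],0.35],[[20,-22,0],[0,0,0],0.35],[[22,-24,0],[0,0,0],0.35],[[22,-24,0],[0,0,0],0.35],[[22,-24,0],[0,0,0],0.35],[[22,-24,0],[0,0,0],0.35],[[20,-20,0],[0,0,0],0.35],[[13,-13,0],[0,0,0],0.35],[[6,-6,0],[0,0,0],0.35],[[2,-2,0],[0,0,0],0.35],[[0,0,0],[0,0,0],0.35]]}}

```text
time: 12.35
tool_pos: [442.9, 72.2, 119.7]
tool_rot: [-0.0, 0.762, 0.648, -0.0]
wrist_force: [0.3, 0.3, -0.0]
grip_width: 55.4
```

Request:
{"name": "play_rows", "arguments": {"rows": [[[0,0,6],[0,0,0],0.35],[[0,0,10],[0,0,0],0.35],[[0,0,12],[0,0,0],0.35],[[0,0,9],[0,0,0],0.35],[[0,0,4],[0,0,0],0.35],[[0,0,0],[0,0,0],0.35],[[0,0,0],[0,0,0],0.35]]}}

```text
time: 12.93
tool_pos: [443.5, 71.6, 78.9]
tool_rot: [-0.0, 0.762, 0.647, -0.0]
wrist_force: [0.5, -0.4, 0.2]
grip_width: 55.4
```

```bash
python3 -c "
from h import *
go([444.5,71.7,26])
d=grab('side','sh');crop(d,255,180,355,260,8,'sh.png')"
```

```text
t 12.93 pos [443.5  71.6  78.9] w 55.4 F [ 0.5 -0.4  0.2] j [-0.1  0.2  2.  -0.   0.9  0.1]
shift in tool axes now [ 0.3  1.  52.9] after turn [ 0.3  1.  52.9] turn [-0.  0. -0.]
```

View pics/sh.png

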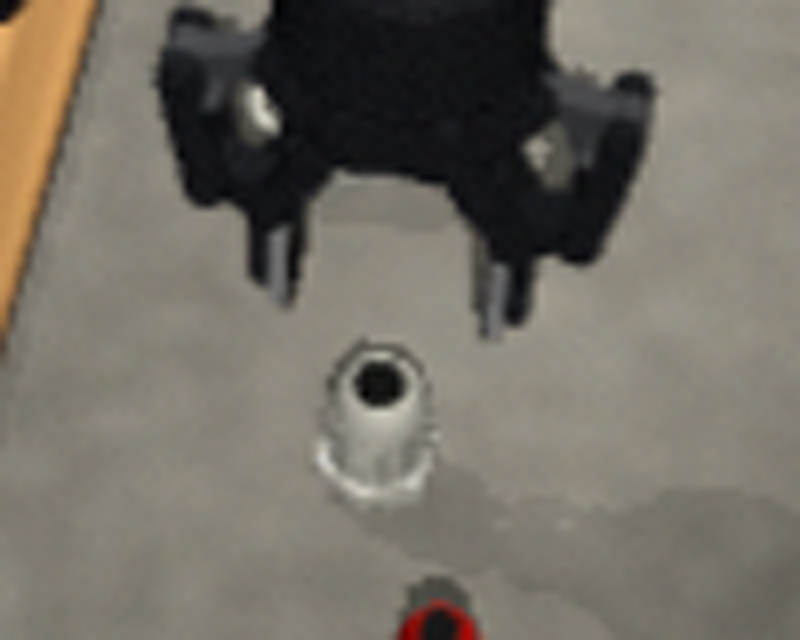

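Request:
{"name": "play_rows", "arguments": {"rows": [[[0.3,1,7],[0,0,0],0.35],[[0,0,12],[0,0,0],0.35],[[0,0,14],[0,0,0],0.35],[[0,0,11],[0,0,0],0.35],[[0,0,5],[0,0,0],0.35],[[0,0,2],[0,0,0],0.4],[[0,0,0],[0,0,0],0.5],[[0,0,0],[0,0,0],0.6],[[0,0,0],[0,0,0],0.7],[[0,0,0],[0,0,0],0.8],[[0,0,0],[0,0,0],0.9],[[0,0,0],[0,0,0],0.9]]}}

```text
time: 13.98
tool_pos: [444.9, 72.1, 28.8]
tool_rot: [0.001, 0.762, 0.648, 0.001]
wrist_force: [0.1, 0.6, 5.5]
grip_width: 28.6
```

```bash
python3 -c "
from h import *
go([444.5,71.7,26])
d=grab('side','si');crop(d,255,180,355,260,8,'si.png')"
```

```text
t 13.98 pos [444.9  72.1  28.8] w 28.6 F [0.1 0.6 5.5] j [-0.1  0.3  2.   0.   0.8  0.1]
shift in tool axes now [-0.5 -0.3  2.8] after turn [-0.5 -0.3  2.8] turn [ 0. -0.  0.]
```

View pics/si.png

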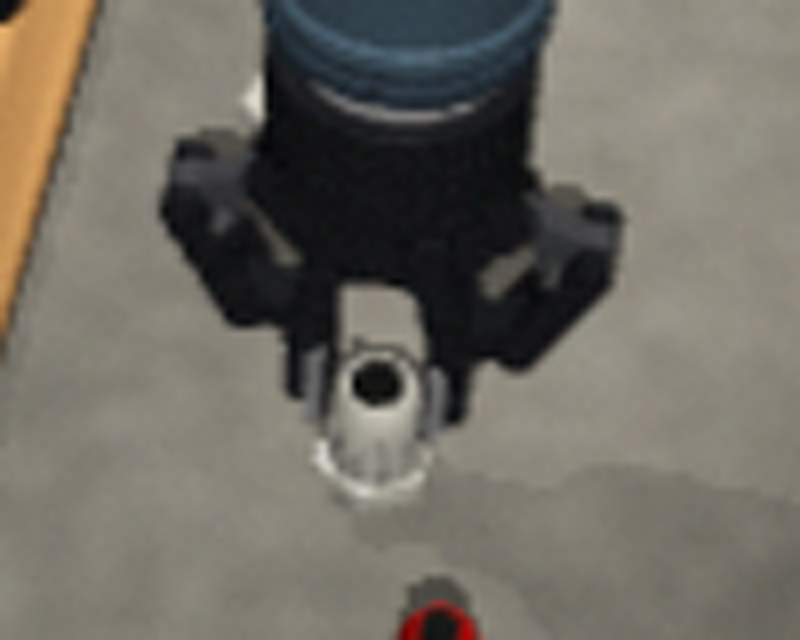

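Request:
{"name": "play_rows", "arguments": {"rows": [[[0,0,-4],[0,0,0],0.9],[[0,0,-12],[0,0,0],0.9],[[0,0,-20],[0,0,0],0.9],[[0,0,-24],[0,0,0],0.9],[[-4,8,-20],[0,0,0],0.9],[[-10,22,-10],[0,0,0],0.9],[[-14,29,0],[0,0,0],0.9],[[-14,30,0],[0,0,0],0.9],[[-14,30,0],[0,0,0],0.9],[[-12,26,0],[0,0,0],0.9],[[-9,18,0],[0,0,0],0.9],[[-5,10,0],[0,0,0],0.9]]}}

```text
time: 15.03
tool_pos: [603.6, -38.5, 117.9]
tool_rot: [0.0, 0.762, 0.647, 0.0]
wrist_force: [-0.8, 0.2, -0.5]
grip_width: 28.6
```

Request:
{"name": "play_rows", "arguments": {"rows": [[[-2,5,0],[0,0,0],0.9],[[0,0,5],[0,0,0],0.9],[[0,0,10],[0,0,0],0.9],[[0,0,14],[0,0,0],0.9],[[0,0,10],[0,0,0],0.9],[[0,0,5],[0,0,0],0.9],[[0,0,0],[0,0,0],0.9],[[0,0,0],[0,0,0],0.9]]}}

```text
time: 15.7
tool_pos: [605.9, -39.0, 73.9]
tool_rot: [-0.0, 0.762, 0.648, -0.0]
wrist_force: [0.4, 0.6, -0.3]
grip_width: 28.7
```

```bash
python3 -c "
from h import *
go([607.1,-40.1,46.5])
d=grab('side','sj');crop(d,205,150,305,230,8,'sj.png')"
```

```text
t 15.70 pos [605.9 -39.   73.9] w 28.7 F [ 0.4  0.6 -0.3] j [-0.2  0.5  1.6  0.   1.1 -0.1]
shift in tool axes now [-0.9  1.4 27.4] after turn [-0.9  1.3 27.4] turn [-0. -0.  0.]
```

View pics/sj.png

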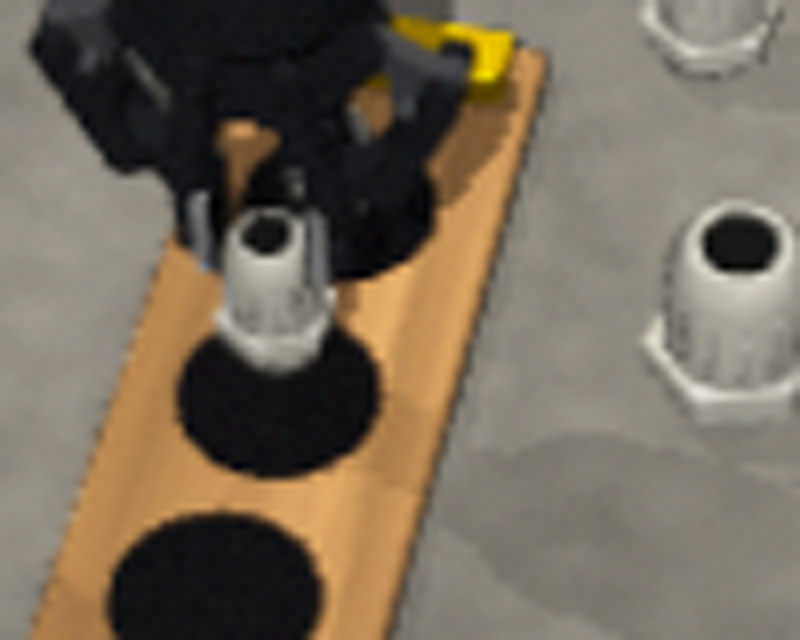

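Request:
{"name": "play_rows", "arguments": {"rows": [[[-0.9,1.2,6],[0,0,0],0.9],[[0,0,8],[0,0,0],0.9],[[0,0,6],[0,0,0],0.9],[[0,0,3],[0,0,0],0.9],[[0,0,1],[0,0,0],0.9],[[0,0,0],[0,0,0],0.9],[[0,0,0],[0,0,0],0.9]]}}

```text
time: 16.33
tool_pos: [607.5, -40.6, 50.1]
tool_rot: [-0.0, 0.762, 0.648, -0.0]
wrist_force: [0.0, 0.5, -0.7]
grip_width: 28.3
```

```bash
python3 -c "
from h import *
go([607.1,-40.1,46.5])"
```

```text
t 16.33 pos [607.5 -40.6  50.1] w 28.3 F [ 0.   0.5 -0.7] j [-0.2  0.5  1.6 -0.   1.  -0.1]
shift in tool axes now [ 0.4 -0.5  3.6] after turn [ 0.4 -0.5  3.6] turn [-0.  0.  0.]
```

Request:
{"name": "play_rows", "arguments": {"rows": [[[0.4,-0.3,1.5],[0,0,0],0.9],[[0,0,1],[0,0,0],0.9],[[0,0,0.7],[0,0,0],0.9],[[0,0,0],[0,0,0],0.9]]}}

```text
time: 16.67
tool_pos: [607.3, -40.1, 47.0]
tool_rot: [0.0, 0.762, 0.648, 0.0]
wrist_force: [0.1, -0.4, 0.1]
grip_width: 28.6
```

Request:
{"name": "play_rows", "arguments": {"rows": [[[0,0,0.7],[0,0,0],0.9],[[0,0,0],[0,0,0],0.9]]}}

```text
time: 16.83
tool_pos: [607.4, -40.2, 46.9]
tool_rot: [0.0, 0.762, 0.648, 0.0]
wrist_force: [-1.9, 0.3, 3.7]
grip_width: 28.5
```

Request:
{"name": "play_rows", "arguments": {"rows": [[[0,0,0.7],[0,0,0],0.9],[[0,0,0],[0,0,0],0.9]]}}

```text
time: 17.0
tool_pos: [607.4, -40.2, 46.8]
tool_rot: [0.0, 0.762, 0.648, 0.0]
wrist_force: [-3.6, 1.1, 9.1]
grip_width: 28.6
```

Request:
{"name": "play_rows", "arguments": {"rows": [[[0,0,-0.5],[0,0,0],0.6],[[0,0,0],[0,0,0],0.5],[[0,0,0],[0,0,0],0.4],[[0,0,0],[0,0,0],0.35],[[0,0,0],[0,0,0],0.35],[[0,0,-8],[0,0,0],0.35],[[0,0,-15],[0,0,0],0.35],[[0,0,-20],[0,0,0],0.3],[[0,0,-20],[0,0,0],0.25],[[0,0,-10],[0,0,0],0.25],[[-8,-4,-4],[0,0,0],0.25],[[-20,-10,0],[0,0,0],0.25]]}}

```text
time: 18.0
tool_pos: [590.2, -64.6, 124.3]
tool_rot: [0.001, 0.761, 0.649, 0.001]
wrist_force: [-0.0, -0.6, 0.1]
grip_width: 63.9
```

Request:
{"name": "play_rows", "arguments": {"rows": [[[-28,-16,0],[0,0,0],0.25],[[-30,-17,0],[0,0,0],0.25],[[-30,-17,0],[0,0,0],0.25],[[-30,-17,0],[0,0,0],0.25],[[-25,-14,0],[0,0,0],0.25],[[-16,-8,0],[0,0,0],0.25],[[-8,-4,0],[0,0,0],0.25],[[-2,-1,0],[0,0,0],0.25],[[0,0,8],[0,0,0],0.25],[[0,0,10],[0,0,0],0.25],[[0,0,6],[0,0,0],0.25],[[0,0,0],[0,0,0],0.25]]}}

```text
time: 19.0
tool_pos: [468.1, -215.3, 96.7]
tool_rot: [-0.002, 0.761, 0.648, -0.0]
wrist_force: [-1.0, -1.0, 0.1]
grip_width: 64.1
```

```bash
python3 -c "
from h import *
go([469.2,-217.2,32])
d=grab('side','sk');crop(d,205,80,325,230,4,'sk.png')"
```

```text
t 19.00 pos [ 468.1 -215.3   96.7] w 64.1 F [-1.  -1.   0.1] j [-0.7  0.3  1.8  0.   1.  -0.5]
shift in tool axes now [-1.9  1.6 64.7] after turn [-1.7  1.4 64.7] turn [-0. -0.  0.]
```

View pics/sk.png

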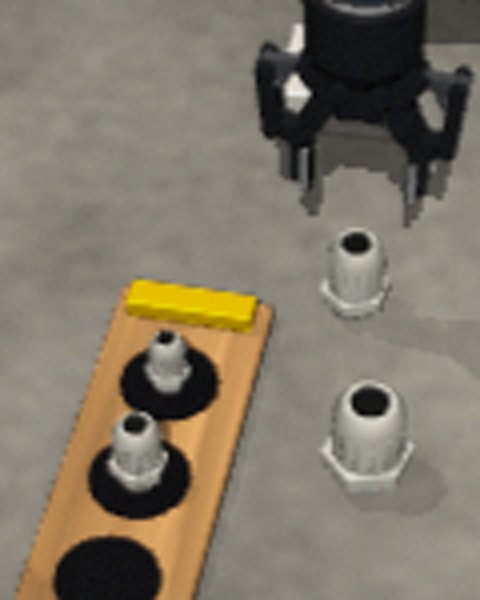

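Request:
{"name": "play_rows", "arguments": {"rows": [[[-1,0.7,8],[0,0,0],0.25],[[-0.8,0.7,14],[0,0,0],0.25],[[0,0,16],[0,0,0],0.25],[[0,0,13],[0,0,0],0.25],[[0,0,7],[0,0,0],0.25],[[0,0,3],[0,0,0],0.25],[[0,0,0],[0,0,0],0.25],[[0,0,0],[0,0,0],0.25]]}}

```text
time: 19.72
tool_pos: [470.4, -219.3, 38.4]
tool_rot: [0.0, 0.762, 0.648, 0.0]
wrist_force: [1.0, -0.2, -0.1]
grip_width: 63.9
```

```bash
python3 -c "
from h import *
go([469.2,-217.2,34])
d=grab('side','sl');crop(d,245,90,345,170,8,'sl.png')"
```

```text
t 19.72 pos [ 470.4 -219.3   38.4] w 63.9 F [ 1.  -0.2 -0.1] j [-0.7  0.4  1.8 -0.   0.9 -0.5]
shift in tool axes now [ 1.9 -1.5  4.4] after turn [ 1.9 -1.5  4.4] turn [0. 0. 0.]
```

View pics/sl.png

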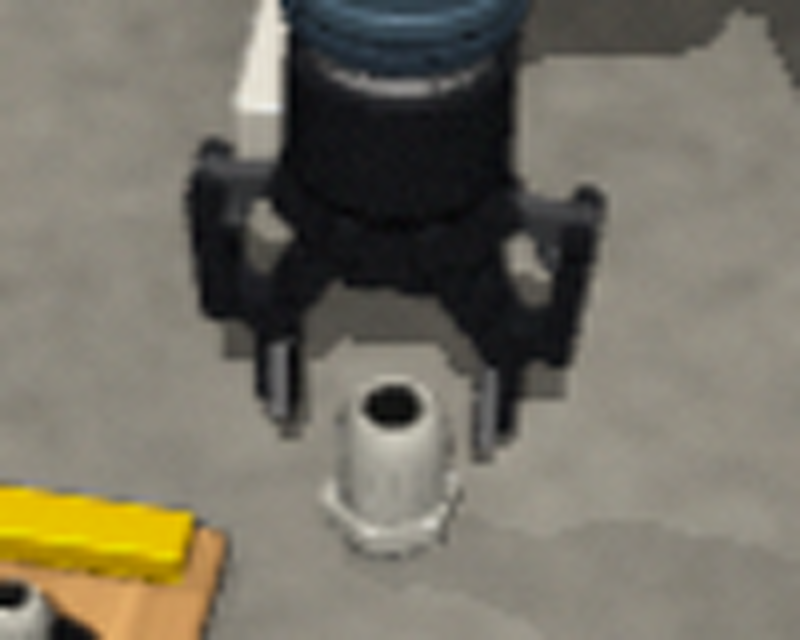

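Request:
{"name": "play_rows", "arguments": {"rows": [[[1,-0.8,4],[0,0,0],0.25],[[0,0,1],[0,0,0],0.25],[[0,0,0],[0,0,0],0.25],[[0,0,0],[0,0,0],0.25]]}}

```text
time: 20.1
tool_pos: [469.4, -218.1, 33.2]
tool_rot: [0.0, 0.762, 0.648, 0.0]
wrist_force: [-0.1, -0.6, -1.0]
grip_width: 63.7
```

```bash
python3 -c "
from h import *
go([469.2,-217.2,34])"
```

```text
t 20.10 pos [ 469.4 -218.1   33.2] w 63.7 F [-0.1 -0.6 -1. ] j [-0.7  0.4  1.8 -0.   0.9 -0.5]
shift in tool axes now [ 0.8 -0.3 -0.8] after turn [ 0.8 -0.3 -0.8] turn [0. 0. 0.]
```

Request:
{"name": "play_rows", "arguments": {"rows": [[[0.8,-0.3,0],[0,0,0],0.3],[[0,0,0],[0,0,0],0.4],[[0,0,0],[0,0,0],0.5],[[0,0,0],[0,0,0],0.6],[[0,0,0],[0,0,0],0.7],[[0,0,0],[0,0,0],0.8],[[0,0,0],[0,0,0],0.8],[[0,0,0],[0,0,0],0.8]]}}

```text
time: 20.77
tool_pos: [469.2, -217.3, 33.3]
tool_rot: [0.0, 0.762, 0.648, -0.0]
wrist_force: [-2.0, 0.3, 5.7]
grip_width: 37.4
```

```bash
python3 -c "
from h import *
go([620.6,43.7,125])"
```

```text
t 20.77 pos [ 469.2 -217.3   33.3] w 37.4 F [-2.   0.3  5.7] j [-0.7  0.4  1.8 -0.   0.9 -0.5]
shift in tool axes now [282.  107.3 -91.7] after turn [282.  107.2 -91.7] turn [0. 0. 0.]
```

Request:
{"name": "play_rows", "arguments": {"rows": [[[0,0,-4],[0,0,0],0.8],[[0,0,-12],[0,0,0],0.8],[[0,0,-22],[0,0,0],0.8],[[0,0,-26],[0,0,0],0.8],[[0,0,-22],[0,0,0],0.8],[[8,3,-12],[0,0,0],0.8],[[20,8,-4],[0,0,0],0.8],[[30,11,0],[0,0,0],0.8],[[32,12,0],[0,0,0],0.8],[[32,12,0],[0,0,0],0.8],[[32,12,0],[0,0,0],0.8],[[32,12,0],[0,0,0],0.8]]}}

```text
time: 21.77
tool_pos: [568.7, -43.3, 134.8]
tool_rot: [-0.0, 0.762, 0.647, -0.0]
wrist_force: [0.3, -0.3, -0.7]
grip_width: 37.0
```

Request:
{"name": "play_rows", "arguments": {"rows": [[[32,12,0],[0,0,0],0.8],[[28,11,0],[0,0,0],0.8],[[20,8,0],[0,0,0],0.8],[[12,4,0],[0,0,0],0.8],[[4,2,0],[0,0,0],0.8],[[0,0,4],[0,0,0],0.8],[[0,0,12],[0,0,0],0.8],[[0,0,16],[0,0,0],0.8],[[0,0,14],[0,0,0],0.8],[[0,0,8],[0,0,0],0.8],[[0,0,0],[0,0,0],0.8],[[0,0,0],[0,0,0],0.8]]}}

```text
time: 22.77
tool_pos: [619.7, 42.8, 80.8]
tool_rot: [-0.0, 0.762, 0.647, -0.0]
wrist_force: [-0.4, 0.8, -0.4]
grip_width: 37.1
```

```bash
python3 -c "
from h import *
go([620.6,43.7,51.3])
d=grab('side','sm');crop(d,205,150,305,250,6,'sm.png')"
```

```text
t 22.77 pos [619.7  42.8  80.8] w 37.1 F [-0.4  0.8 -0.4] j [-0.1  0.5  1.5 -0.   1.1  0.1]
shift in tool axes now [ 1.   0.8 29.4] after turn [ 1.   0.7 29.5] turn [-0.  0. -0.]
```

View pics/sm.png

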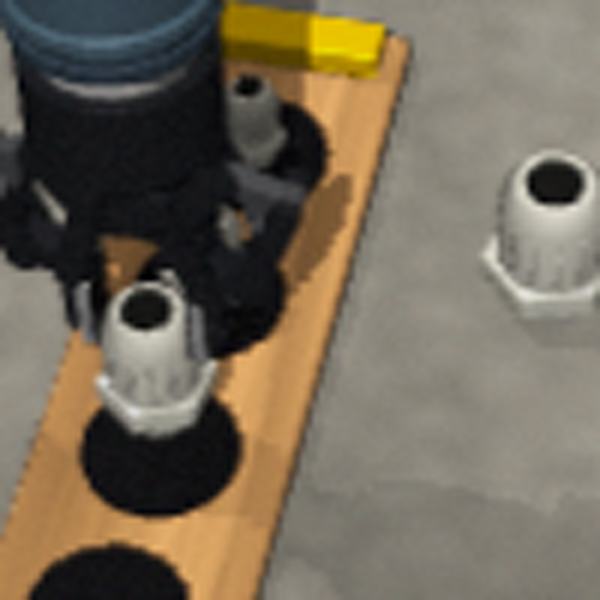

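Request:
{"name": "play_rows", "arguments": {"rows": [[[1,0.7,6],[0,0,0],0.8],[[0,0,8],[0,0,0],0.8],[[0,0,7],[0,0,0],0.8],[[0,0,4],[0,0,0],0.8],[[0,0,1],[0,0,0],0.8],[[0,0,0],[0,0,0],0.8],[[0,0,0],[0,0,0],0.8]]}}

```text
time: 23.4
tool_pos: [621.2, 44.8, 55.0]
tool_rot: [-0.0, 0.762, 0.648, -0.0]
wrist_force: [0.2, -0.7, -0.7]
grip_width: 37.4
```

```bash
python3 -c "
from h import *
go([620.6,43.7,51.3])"
```

```text
t 23.40 pos [621.2  44.8  55. ] w 37.4 F [ 0.2 -0.7 -0.7] j [-0.1  0.5  1.6 -0.   1.1  0.1]
shift in tool axes now [-1.2 -0.4  3.7] after turn [-1.2 -0.4  3.7] turn [-0.  0.  0.]
```

Request:
{"name": "play_rows", "arguments": {"rows": [[[-1,-0.3,1.5],[0,0,0],0.8],[[0,0,1],[0,0,0],0.8],[[0,0,0.7],[0,0,0],0.8],[[0,0,0],[0,0,0],0.8]]}}

```text
time: 23.73
tool_pos: [620.6, 43.8, 51.8]
tool_rot: [-0.0, 0.762, 0.648, -0.0]
wrist_force: [-0.4, -0.0, -1.1]
grip_width: 37.3
```

Request:
{"name": "play_rows", "arguments": {"rows": [[[0,0,0.7],[0,0,0],0.8],[[0,0,0],[0,0,0],0.8]]}}

```text
time: 23.9
tool_pos: [620.7, 43.8, 51.4]
tool_rot: [0.0, 0.762, 0.648, 0.0]
wrist_force: [-0.7, 0.4, 1.1]
grip_width: 37.0
```

Request:
{"name": "play_rows", "arguments": {"rows": [[[0,0,0.7],[0,0,0],0.8],[[0,0,0],[0,0,0],0.8]]}}

```text
time: 24.07
tool_pos: [620.8, 43.8, 51.3]
tool_rot: [0.0, 0.762, 0.648, 0.0]
wrist_force: [-3.1, -0.0, 5.5]
grip_width: 36.8
```

Request:
{"name": "play_rows", "arguments": {"rows": [[[0,0,-0.5],[0,0,0],0.5],[[0,0,0],[0,0,0],0.4],[[0,0,0],[0,0,0],0.3],[[0,0,0],[0,0,0],0.25],[[0,0,0],[0,0,0],0.25],[[0,0,-8],[0,0,0],0.25],[[0,0,-15],[0,0,0],0.25],[[0,0,-22],[0,0,0],0.2],[[0,0,-22],[0,0,0],0.12],[[0,0,-15],[0,0,0],0.12],[[0,0,-6],[0,0,0],0.12],[[-8,-9,0],[0,0,0],0.12]]}}

```text
time: 25.07
tool_pos: [613.0, 37.9, 141.5]
tool_rot: [0.002, 0.762, 0.648, 0.002]
wrist_force: [0.0, -0.8, 0.6]
grip_width: 75.2
```

Request:
{"name": "play_rows", "arguments": {"rows": [[[-16,-17,0],[0,0,0],0.12],[[-22,-24,0],[0,0,0],0.12],[[-23,-25,0],[0,0,0],0.12],[[-23,-25,0],[0,0,0],0.12],[[-20,-22,0],[0,0,0],0.12],[[-13,-14,0],[0,0,0],0.12],[[-6,-6,0],[0,0,0],0.12],[[0,-1,4],[0,0,0],0.12],[[0,0,6],[0,0,0],0.12],[[0,0,0],[0,0,0],0.12],[[0,0,0],[0,0,0],0.12]]}}

```text
time: 25.98
tool_pos: [458.9, -61.8, 128.2]
tool_rot: [-0.001, 0.762, 0.648, -0.0]
wrist_force: [-0.6, 0.0, 0.0]
grip_width: 75.0
```

```bash
python3 -c "
from h import *
go([458.4,-62.5,40])
d=grab('side','sn');crop(d,205,100,335,270,3.5,'sn.png')"
```

```text
t 25.98 pos [458.9 -61.8 128.2] w 75.0 F [-0.6  0.   0. ] j [-0.4  0.2  1.9  0.   1.1 -0.2]
shift in tool axes now [-0.8 -0.3 88.2] after turn [-0.7 -0.4 88.2] turn [-0. -0.  0.]
```

View pics/sn.png

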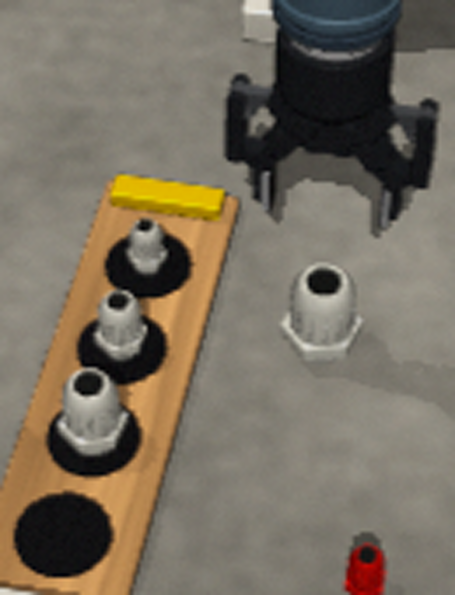

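Request:
{"name": "play_rows", "arguments": {"rows": [[[-0.7,-0.4,8],[0,0,0],0.12],[[0,0,14],[0,0,0],0.12],[[0,0,18],[0,0,0],0.12],[[0,0,18],[0,0,0],0.12],[[0,0,13],[0,0,0],0.12],[[0,0,8],[0,0,0],0.12],[[0,0,4],[0,0,0],0.12],[[0,0,2],[0,0,0],0.12],[[0,0,0],[0,0,0],0.12],[[0,0,0],[0,0,0],0.12]]}}

```text
time: 26.87
tool_pos: [458.4, -63.2, 44.4]
tool_rot: [0.0, 0.762, 0.648, 0.0]
wrist_force: [0.2, 1.1, -0.1]
grip_width: 75.3
```

```bash
python3 -c "
from h import *
go([458.4,-62.5,42])
d=grab('side','so');crop(d,245,130,345,210,8,'so.png')"
```

```text
t 26.87 pos [458.4 -63.2  44.4] w 75.3 F [ 0.2  1.1 -0.1] j [-0.4  0.3  2.   0.   0.9 -0.2]
shift in tool axes now [ 0.7 -0.1  2.4] after turn [ 0.7 -0.1  2.4] turn [0. 0. 0.]
```

View pics/so.png

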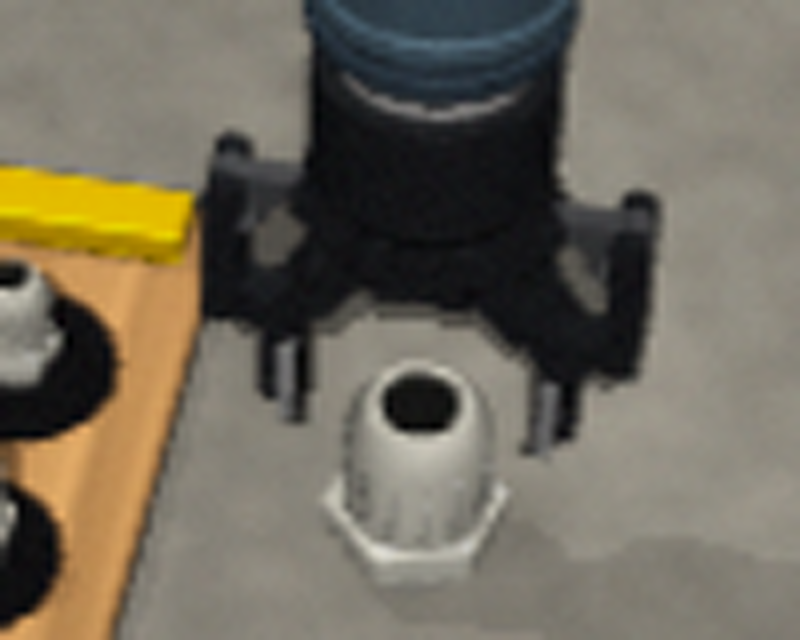

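Request:
{"name": "play_rows", "arguments": {"rows": [[[0.4,0,2],[0,0,0],0.12],[[0,0,1],[0,0,0],0.2],[[0,0,0],[0,0,0],0.3],[[0,0,0],[0,0,0],0.4],[[0,0,0],[0,0,0],0.5],[[0,0,0],[0,0,0],0.6],[[0,0,0],[0,0,0],0.7],[[0,0,0],[0,0,0],0.7],[[0,0,0],[0,0,0],0.7]], "squeeze": 45}}

```text
time: 27.67
tool_pos: [458.1, -62.7, 41.5]
tool_rot: [0.0, 0.762, 0.648, 0.0]
wrist_force: [-1.3, -0.2, 5.6]
grip_width: 45.6
```

```bash
python3 -c "
from h import *
go([634.3,127.5,145])"
```

```text
t 27.67 pos [458.1 -62.7  41.5] w 45.6 F [-1.3 -0.2  5.6] j [-0.4  0.3  2.  -0.   0.9 -0.2]
shift in tool axes now [ 216.1  143.3 -103.4] after turn [ 216.2  143.1 -103.5] turn [0. 0. 0.]
```

Request:
{"name": "play_rows", "arguments": {"rows": [[[0,0,-4],[0,0,0],0.7],[[0,0,-12],[0,0,0],0.7],[[0,0,-22],[0,0,0],0.7],[[0,0,-26],[0,0,0],0.7],[[0,0,-22],[0,0,0],0.7],[[6,4,-12],[0,0,0],0.7],[[16,11,-4],[0,0,0],0.7],[[25,16,0],[0,0,0],0.7],[[28,19,0],[0,0,0],0.7],[[28,19,0],[0,0,0],0.7],[[28,19,0],[0,0,0],0.7],[[28,19,0],[0,0,0],0.7]]}}

```text
time: 28.67
tool_pos: [589.8, 78.3, 142.9]
tool_rot: [-0.0, 0.762, 0.648, -0.0]
wrist_force: [1.3, -1.2, -0.8]
grip_width: 45.5
```

Request:
{"name": "play_rows", "arguments": {"rows": [[[25,16,0],[0,0,0],0.7],[[18,12,0],[0,0,0],0.7],[[10,6,0],[0,0,0],0.7],[[4,2,0],[0,0,0],0.7],[[0,0,4],[0,0,0],0.7],[[0,0,12],[0,0,0],0.7],[[0,0,16],[0,0,0],0.7],[[0,0,14],[0,0,0],0.7],[[0,0,8],[0,0,0],0.7],[[0,0,0],[0,0,0],0.7],[[0,0,0],[0,0,0],0.7]]}}

```text
time: 29.58
tool_pos: [633.2, 126.7, 88.3]
tool_rot: [-0.0, 0.762, 0.647, -0.001]
wrist_force: [-0.2, 0.3, -1.2]
grip_width: 45.8
```

```bash
python3 -c "
from h import *
go([634.3,127.5,59.5])
d=grab('side','sp');crop(d,185,190,285,290,6,'sp.png')"
```

```text
t 29.58 pos [633.2 126.7  88.3] w 45.8 F [-0.2  0.3 -1.2] j [ 0.   0.5  1.5 -0.   1.1  0.2]
shift in tool axes now [ 1.   1.1 28.8] after turn [ 1.   1.  28.8] turn [-0.  0. -0.]
```

View pics/sp.png

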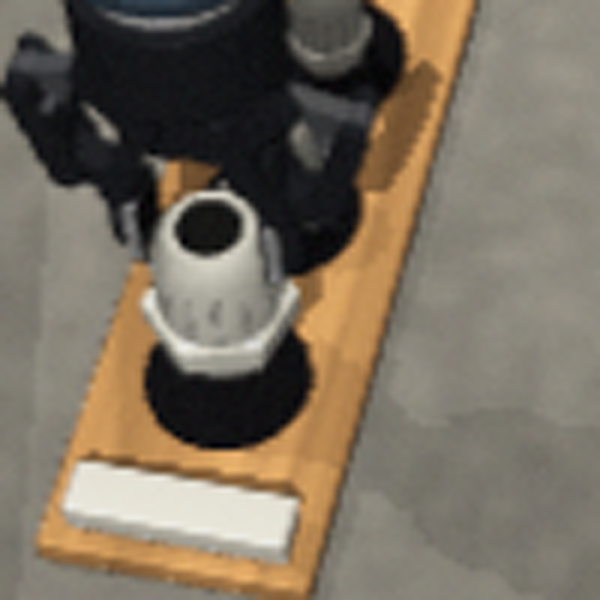

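Request:
{"name": "play_rows", "arguments": {"rows": [[[0.6,0.6,6],[0,0,0],0.7],[[0,0,8],[0,0,0],0.7],[[0,0,7],[0,0,0],0.7],[[0,0,3],[0,0,0],0.7],[[0,0,1],[0,0,0],0.7],[[0,0,0],[0,0,0],0.7],[[0,0,0],[0,0,0],0.7],[[0,0,0],[0,0,0],0.7]]}}

```text
time: 30.3
tool_pos: [634.9, 128.0, 64.2]
tool_rot: [0.0, 0.762, 0.648, 0.0]
wrist_force: [-0.1, 0.6, -1.4]
grip_width: 45.7
```

```bash
python3 -c "
from h import *
go([634.3,127.5,59.5])"
```

```text
t 30.30 pos [634.9 128.   64.2] w 45.7 F [-0.1  0.6 -1.4] j [0.  0.6 1.5 0.  1.1 0.2]
shift in tool axes now [-0.6 -0.5  4.7] after turn [-0.6 -0.5  4.7] turn [ 0. -0.  0.]
```

Request:
{"name": "play_rows", "arguments": {"rows": [[[-0.5,-0.4,2],[0,0,0],0.7],[[0,0,1.2],[0,0,0],0.7],[[0,0,0.8],[0,0,0],0.7],[[0,0,0],[0,0,0],0.7]]}}

```text
time: 30.63
tool_pos: [634.0, 127.5, 59.7]
tool_rot: [-0.0, 0.762, 0.648, -0.0]
wrist_force: [0.7, 0.0, -1.4]
grip_width: 45.7
```

Request:
{"name": "play_rows", "arguments": {"rows": [[[0,0,0.7],[0,0,0],0.7],[[0,0,0],[0,0,0],0.7]]}}

```text
time: 30.8
tool_pos: [634.1, 127.5, 59.6]
tool_rot: [0.0, 0.762, 0.648, 0.0]
wrist_force: [-1.1, -0.2, 1.7]
grip_width: 45.7
```

Request:
{"name": "play_rows", "arguments": {"rows": [[[0,0,0.7],[0,0,0],0.7],[[0,0,0],[0,0,0],0.7]]}}

```text
time: 30.97
tool_pos: [634.2, 127.5, 59.6]
tool_rot: [0.0, 0.762, 0.648, 0.0]
wrist_force: [-3.4, -0.1, 5.7]
grip_width: 46.0
```

Release, lift and back off to clear both views.

Request:
{"name": "play_rows", "arguments": {"rows": [[[0,0,-0.5],[0,0,0],0.4],[[0,0,0],[0,0,0],0.3],[[0,0,0],[0,0,0],0.2],[[0,0,0],[0,0,0],0.12],[[0,0,0],[0,0,0],0.12],[[0,0,-8],[0,0,0],0.12],[[0,0,-18],[0,0,0],0.12],[[0,0,-26],[0,0,0],0.12],[[0,0,-26],[0,0,0],0.12],[[0,0,-20],[0,0,0],0.12],[[0,0,-10],[0,0,0],0.12],[[0,-8,-4],[0,0,0],0.12]]}}

```text
time: 31.97
tool_pos: [628.3, 128.5, 173.6]
tool_rot: [0.002, 0.762, 0.647, 0.002]
wrist_force: [-0.0, -0.0, 0.2]
grip_width: 75.0
```

Request:
{"name": "play_rows", "arguments": {"rows": [[[8,-16,0],[0,0,0],0.12],[[16,-24,0],[0,0,0],0.12],[[24,-24,0],[0,0,0],0.12],[[24,-24,0],[0,0,0],0.12],[[24,-24,0],[0,0,0],0.12],[[24,-24,0],[0,0,0],0.12],[[24,-24,0],[0,0,0],0.12],[[24,-24,0],[0,0,0],0.12],[[24,-24,0],[0,0,0],0.12],[[16,-16,0],[0,0,0],0.12],[[8,-8,0],[0,0,0],0.12],[[0,0,0],[0,0,0],0.12]]}}

```text
time: 32.97
tool_pos: [429.6, 380.6, 170.0]
tool_rot: [-0.0, 0.761, 0.649, -0.001]
wrist_force: [-0.1, 0.1, -1.3]
grip_width: 75.0
```

```bash
python3 - <<'E'
from h import *
go([0,0,0])
H={'a':72,'b':62,'c':52,'d':44}
M={'a':(634.3,127.5),'b':(620.6,43.7),'c':(607.1,-40.1),'d':(593.3,-123.8)}
for n in('top','side'):
    d=grab(n,'fin_'+n);cv2.imwrite(f'pics/fin_{n}.png',d['img'][:,:,::-1])
    (crop(d,200,145,375,225,4.5,'finc_top.png') if n=='top' else crop(d,185,130,315,300,3.5,'finc_side.png'))
    d0=load(n+'0.npz')
    g=d['img'].max(2).astype(int)
    for k,h in H.items():
        # disc center via the earlier image: use this view's own estimate
        u,v=proj(d,[*M[k],18+h]);u,v=int(round(u)),int(round(v));r=8
        yy,xx=np.mgrid[v-r:v+r+1,u-r:u+r+1];w=g[v-r:v+r+1,u-r:u+r+1]
        m=((w<75)).astype(np.uint8)
        nn,l,st,ce=cv2.connectedComponentsWithStats(m,connectivity=4)
        best=min([i for i in range(1,nn) if st[i,4]>=3],key=lambda i:np.hypot(ce[i,0]-r,ce[i,1]-r))
        c=ce[best]+[u-r,v-r]
        print(n,k,c,st[best,4],onz(d,*c,18+h)[:2],M[k])
E
```

```text
t 32.97 pos [429.6 380.6 170. ] w 75.0 F [-0.1  0.1 -1.3] j [0.5 0.3 1.6 0.  1.2 0.7]
shift in tool axes now [-443.5 -363.7  171.2] after turn [-445.  -362.5  170. ] turn [-0.  0.  0.]
top a [232.5 172. ] 42 [635.1 128.2] (634.3, 127.5)
top b [266. 178.] 21 [620.7  44.5] (620.6, 43.7)
top c [299.  183.2] 10 [607.9 -39.3] (607.1, -40.1)
top d [331.5 188.5] 4 [ 594.5 -122.9] (593.3, -123.8)
side a [219.9 235.1] 74 [633.9 127.1] (634.3, 127.5)
side b [229.7 209.3] 39 [619.8  43.4] (620.6, 43.7)
side c [238.1 185.6] 19 [606.9 -41.4] (607.1, -40.1)
side d [246. 164.] 9 [ 593.1 -124.5] (593.3, -123.8)
```

View pics/fin_top.png

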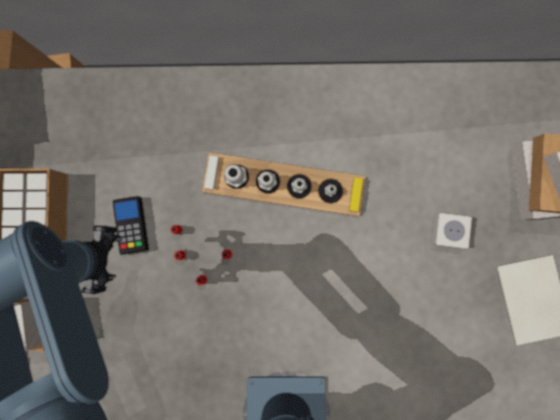

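View pics/finc_top.png

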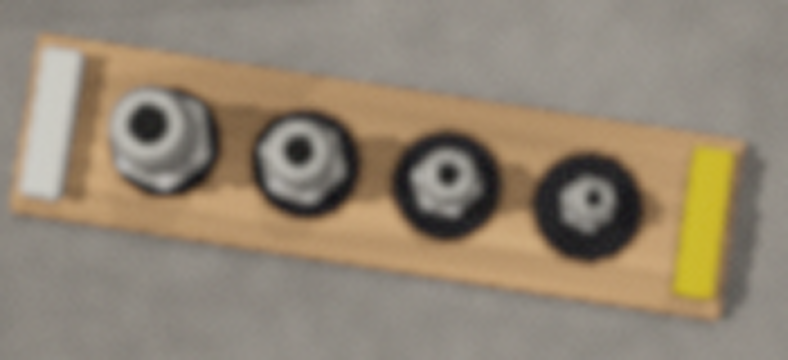

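View pics/finc_side.png

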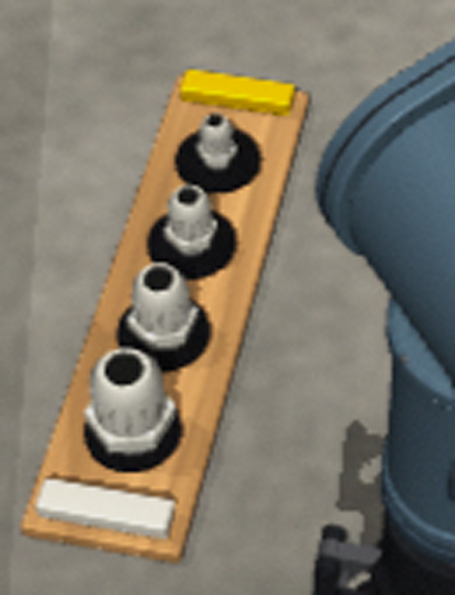

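Request:
{"name": "play_rows", "arguments": {"rows": [[[0,0,0],[0,0,0],0.12],[[0,0,0],[0,0,0],0.12],[[0,0,0],[0,0,0],0.12],[[0,0,0],[0,0,0],0.12]]}}

```text
time: 33.4
tool_pos: [432.9, 378.6, 171.0]
tool_rot: [0.0, 0.763, 0.647, -0.0]
wrist_force: [-0.4, -0.7, -0.2]
grip_width: 75.6
```

```bash
python3 -c "
from workcell import env
print(env.sign_off())"
```

```text
the job is handed in; nothing more can be done
None
```

The four grey glands stand upright on the marks in order of size: the smallest on mark d by the yellow bar, then c and b, and the largest on mark a by the white bar. All are released. I handed the job in at about 33 s of the 96 s allowed. The highest wrist force I read was about 10 N, as each gland touched down.

- **Centring:** In the last pictures, each gland's top seal lies within about 1.5 mm of its mark's centre in both views. The two views differ from each other by 1 to 2 mm, which is the calibration accuracy.
- **Other objects:** The white socket box and the red look-alikes appear unmoved in the last top picture, judged by eye. The gripper is open and well clear of everything.
- **Failed first grasp:** My first try at the smallest gland closed on air just above it, because the fingertips were roughly 22 to 30 mm higher than `env.tip_reach` implies. The pictures showed the gland had not moved. I lowered the gripper by about 24 mm and allowed for the offset on every grasp after that.
- **Width reading:** The finger opening read about 2 mm less than the stated nut width on every gland. This had no effect on the result.

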